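Put a mirrored pair of profile brackets into their handed trays

TASK

Two identical L-shaped profile brackets lie flat on the bench, and two shallow white trays, whose L-shaped bays are mirror images of each other, are waiting for them. Put one bracket into each tray, either into either, turning over only the one that would otherwise be the wrong hand for its bay, so that both lie flat and fully home on the bay floors. Leave the dish, the calculator, the note block and the well plate beside them where they are.

Things in the scene. Friction and masses are not known exactly. Their poses are not given: they have to be found in the camera images.
- bracket_a: L of 30 x 30 mm aluminium profile, dark slots, black end caps, about 0.25 kg, both faces alike, twin of the other; legs 140 and 90 mm outside. Origin: middle of the corner square at mid-thickness (15 mm up when flat). x along the long leg to its end at +125 mm, y along the short leg to +75 mm. z square to the face: up at every start, down once turned over. Stands steadily on its long leg's outer side
- bracket_b: L of 30 x 30 mm aluminium profile, dark slots, black end caps, about 0.25 kg, both faces alike, twin of the other; legs 140 and 90 mm outside. Origin: middle of the corner square at mid-thickness (15 mm up when flat). x along the long leg to its end at +125 mm, y along the short leg to +75 mm. z square to the face: up at every start, down once turned over. Stands steadily on its long leg's outer side
- tray_a: white tray fixed to the bench, base 176 x 130 x 5 mm, with an L-shaped bay lined with black rubber, between lips 10 mm high, 6 mm thick, 3.5 mm clear of the bracket all round; mirror image of the other tray. Origin: middle of the underside. x along the bay's long arm, short arm towards +y, z up; bay corner at x -54, y -29 mm. A bracket fits only with its z up (as it starts)
- tray_b: white tray fixed to the bench, base 176 x 130 x 5 mm, with an L-shaped bay lined with black rubber, between lips 10 mm high, 6 mm thick, 3.5 mm clear of the bracket all round; mirror image of the other tray. Origin: middle of the underside. x along the bay's long arm, short arm towards -y, z up; bay corner at x -54, y +29 mm. A bracket fits only with its z down (turned over)
- bracket_a_long_end (a point): middle of the end face of bracket_a's long leg (x = +125 mm in its frame)
- bracket_a_short_end (a point): middle of the end face of bracket_a's short leg (y = +75 mm in its frame); this leg can be gripped across its 30 mm width beyond 30 mm from the origin
- tray_a_bay_corner (a point): where a bracket's origin comes to lie when it is home and central in tray_a, 20 mm above the bench (bay floor 5 mm up); axes as the tray's. For fingers, the lips are left out along both sides of the long arm from 30 to 88 mm from here, and beside the short arm from 30 mm outwards
- tray_a_bay_long_end (a point): where the long leg's end point comes to lie in tray_a, 125 mm from its bay corner
- tray_a_bay_short_end (a point): where the short leg's end point comes to lie in tray_a, 75 mm from its bay corner
- bracket_b_long_end (a point): middle of the end face of bracket_b's long leg (x = +125 mm in its frame)
- bracket_b_short_end (a point): middle of the end face of bracket_b's short leg (y = +75 mm in its frame); this leg can be gripped across its 30 mm width beyond 30 mm from the origin
- tray_b_bay_corner (a point): where a bracket's origin comes to lie when it is home and central in tray_b, 20 mm above the bench (bay floor 5 mm up); axes as the tray's. For fingers, the lips are left out along both sides of the long arm from 30 to 88 mm from here, and beside the short arm from 30 mm outwards
- tray_b_bay_long_end (a point): where the long leg's end point comes to lie in tray_b, 125 mm from its bay corner
- tray_b_bay_short_end (a point): where the short leg's end point comes to lie in tray_b, 75 mm from its bay corner
- petri_dish: covered round plastic dish, 57 mm across, 14 mm high; a bystander, loose, origin at the centre of its underside
- calculator: black pocket calculator, 68 x 118 x 11 mm, lying at the front edge; a bystander, loose, origin at the centre of its underside
- sticky_pad: yellow block of notes, 77 x 128 x 19 mm; a bystander, loose, origin at the centre of its underside
- well_plate: clear 96-well plate, 86 x 128 x 14 mm, lying at the front edge; the bench between it, the brackets and the trays is free; a bystander, loose, origin at the centre of its underside
Things that resemble listed ones, but are neither listed nor needed, are in the scene too. What is shaped like the bracket_a but yellow is not meant.

How it is judged (in metres and radians):
At the end, for the whole second after the job is handed in: One bracket lies at rest in each tray, the right hand for its bay: its corner and both leg ends are each within 8 mm of their places in that bay, and it is released ((((distance between bracket_a and tray_a_bay_corner below 0.008 m and distance between bracket_a_long_end and tray_a_bay_long_end below 0.008 m and distance between bracket_a_short_end and tray_a_bay_short_end below 0.008 m) and (distance between bracket_b and tray_b_bay_corner below 0.008 m and distance between bracket_b_long_end and tray_b_bay_long_end below 0.008 m and distance between bracket_b_short_end and tray_b_bay_short_end below 0.008 m)) or ((distance between bracket_a and tray_b_bay_corner below 0.008 m and distance between bracket_a_long_end and tray_b_bay_long_end below 0.008 m and distance between bracket_a_short_end and tray_b_bay_short_end below 0.008 m) and (distance between bracket_b and tray_a_bay_corner below 0.008 m and distance between bracket_b_long_end and tray_a_bay_long_end below 0.008 m and distance between bracket_b_short_end and tray_a_bay_short_end below 0.008 m))) and linear speed of each of bracket_a, bracket_b below 0.02 m/s); the robot touches nothing.
It fails at once if a bystander (dish, calculator, note block or well plate) is moved by more than 30 mm (distance of any of petri_dish, calculator, sticky_pad, well_plate from where it was at the start of the episode above 0.03 m).
It also fails if it takes over 72 s, if anything falls off the work surface, if the arm or the gripper's body presses on something with over 40 N, if the wrist force passes 120 N, or if a joint passes its speed limit or range.

ROBOT

A 6-joint arm with a two-finger parallel gripper is mounted at the origin on a cart in front of the work surface, level with it; the furniture and walls round the work are solid. World frame = base frame: x ahead of the robot, y to its left, z up, the work surface at z = 0. Lengths are in m, angles in degrees, forces in N, time in s.
With the tool pointing down it reaches from about 0.3 to 0.75 m from the base axis. Payload 8.5 kg.
Tool frame: the origin (TCP) lies at the very end of the fingers, on their centre line; the grasp point (between the pads) lies 19 mm behind it; z points along the fingers, y is the line along which they close (so a half turn about z gives the same grasp; the last joint's range is limited). The gripper opens to 85 mm and grips with 20 to 120 N. Pads are 22 mm wide; open, the fingers measure 114 mm over their backs; the gripper's body (76 mm by 85 mm) begins 54 mm behind the grasp point. The pads swing forward as they close: fully open they stand 13 mm farther back than shut.
Start: joints at [-84.758, 21.807, 74.336, -0, 83.858, -12.336], TCP at [0.166, -0.524, 0.231] pointing down, gripper open.
Joint ranges: [-178.18, 178.18], [-50.72, 133.34], [12.68, 142.11], [-81.47, 261.47], [9.98, 163.14], [-165.26, 165.26]. Speed limits (degrees/s): [136.94, 136.94, 180, 180, 180, 180].

INTERFACE

Orientations are given as a 3x3 rotation matrix whose columns are the frame's x, y, z axes.
In Python, from rig import observe, cams, ticket gives the robot as it stands.
- The arm moves only by the tool move_arm, never from a script. Its arguments are lists of equal length, an entry for each row: "jaw": the finger opening in cm, from 0 to 8.54; "dp": the shift along the tool's x, y, z in cm, a list of three; "turn": the turn, a rotation vector about the tool's x, y, z in rad, a list of three. In form: {"jaw": [jaw, ...], "dp": [[tx, ty, tz], ...], "turn": [[wx, wy, wz], ...]}. A call has 1 to 12 rows; each row shifts and turns the commanded pose from where the row before left it, along the tool's axes as they then stand; what a row does not reach is not made up. A row lasts 1/12 s, in which the tool goes at most 41.7 mm and 7.16 degrees, less where a joint would pass 70% of its speed; a pose out of reach is approached as far as the arm can. A call is refused whole if a number of a shift passes 4.17 or a number of a turn 0.125, either way. A call with a gripper value outside its range is refused whole. The fingers move at their own pace and stop on an object; "force" is the grip in N (left out, the last holds). Time passes only in rows, so rows that do not move let the fingers close. It gives the time, the measured TCP pose, the force, the opening and the grip force at its end, in the units of the state.
- observe(): the state, without advancing time (a new reading comes with each control period).
- cams.get_image(name): name is "scene" or "side" or "wrist"; returns (picture, depth): 400x640x3 uint8, red, green, blue; 400x640 float32, m along the optical axis (not along the pixel's ray), 0 where there is no reading.
- cams.calibration(name): a dict with "vertical_fov" (degrees; the focal length in pixels is half the picture's height over the tangent of half this angle, whatever the lens; pixels are square), "cx", "cy" (the principal point, pixels), "view" (4x4, takes a point from world to camera coordinates); the wrist camera has in their place "tool_from_camera" (4x4, takes a point from camera to tool coordinates, whose origin is the TCP and whose axes are the flange's). Camera axes: x right, y up, looking along -z (the intrinsics and any distortion apply to the point x, -y, -z); pixel columns grow to the right and rows downward; lengths in m; the calibration is good to about 2 mm. A picture is of the moment at which its call begins: read the wrist's pose just before it. calibration takes no time and is no camera call.
- ticket.close_job(): hands the job in; it is judged then, once.
Trained networks look in the newest picture that a camera, given by its name, has taken for a name from the list of things; names that differ only in an ending like _2 or _b are one class to them, and where a whole thing is asked for, a point or a joint stands for the part that bears it (a point fixed in the world has none). Each returns a list of dicts, best first, with "p" (0 to 1); they miss things now and then, are a little off and sometimes report something else, mostly with a low value. They report only what shows in the picture. A call takes as long as a camera call. They do not tell look-alikes from the thing itself.
- cams.spot_in(camera, query): "box" ([centre column, centre row, width, height] as shares, 0 to 1, of the picture: columns of its width, rows of its height, round what is visible of it).
- cams.outline_of(camera, query): "mask" (400x640 bool, what is visible of it) and "box" ([centre column, centre row, width, height] as shares, 0 to 1, of the picture: columns of its width, rows of its height, round what is visible of it).
- cams.mark_of(camera, query): "location" ([column, row] as shares, 0 to 1, of the picture: columns of its width, rows of its height: a listed point, or the origin of a listed thing).
The state is a dict: "time_s": time; "q": joint angles; "qvel": joint speeds; "joint_efforts": joint torques, N m; "position": TCP position; "tool_rot": TCP orientation; "ft_force": force on the tool from outside, world axes, zero at the start; "wrist_torque": the same for the moment, N m; "grip_width": finger opening in m; "gripper_force": force on a finger pad.
Only numpy, scipy, OpenCV 4.12 (cv2) and the standard library are available. Lean on these libraries where they do the work, as an engineer would, in place of code of your own. Each camera call takes 0.05 s, during which the arm holds its last target. There are 200 camera calls.

## Working session

There is one attempt and no reset: what is moved stays moved. The work goes in short steps, Python scripts to look and compute and a tool call to move; the robot and the scene stay as the last step left them, time stands still between calls to the robot, and variables do not carry over. Pictures are saved under pics/ and viewed, at most 10 in all, crops included, and the job is handed in when it is done.

Besides the shell and the picture viewer there is one more tool, called after "Request:" as name(argument=value, ...), one argument or row to a line, values as JSON. move_arm: Moves the arm, as the interface text tells. Its arguments: {"type":"object","properties":{"jaw":{"type":"array","items":{"type":"number"}},"dp":{"type":"array","items":{"type":"array","items":{"type":"number"}}},"turn":{"type":"array","items":{"type":"array","items":{"type":"number"}}},"force":{"type":"number"}},"required":["jaw","dp","turn"]}

```bash
mkdir -p pics; ls; python3 - <<'E'
from rig import observe,cams
import cv2,numpy as np
s=observe();print(s['time_s'],s['position'],s['tool_rot'])
for n in ['scene','side']:
    im,d=cams.get_image(n);cv2.imwrite(f'pics/{n}0.png',im[:,:,::-1]);np.savez(f'{n}0.npz',im=im,d=d)
    c=cams.calibration(n);print(n,{k:(np.round(v,4).tolist() if not isinstance(v,str) else v) for k,v in c.items()})
print(cams.calibration('wrist'))
E
```

```text
pics
0.0 [ 0.1660803  -0.52400354  0.230706  ] [[ 9.53302390e-01  3.02017427e-01 -1.63525037e-04]
 [ 3.02017329e-01 -9.53301272e-01  1.48897173e-03]
 [ 2.93806785e-04 -1.46882770e-03 -9.99998878e-01]]
scene {'vertical_fov': 47.4467, 'cx': 324.6798, 'cy': 195.0568, 'view': [[0.9092, -0.4156, -0.026, -0.5497], [0.1868, 0.3514, 0.9174, -0.0955], [-0.3721, -0.8389, 0.3971, -1.563], [0.0, 0.0, 0.0, 1.0]]}
side {'vertical_fov': 46.3399, 'cx': 317.274, 'cy': 195.8845, 'view': [[0.9234, -0.3835, -0.0136, -0.5764], [0.2162, 0.4906, 0.8441, -0.0739], [-0.3171, -0.7824, 0.536, -1.4881], [0.0, 0.0, 0.0, 1.0]]}
{'vertical_fov': 68.74735204217166, 'cx': 317.885765002061, 'cy': 201.914463425683, 'tool_from_camera': array([[-1.35510493e-03,  9.56652475e-01,  2.91228785e-01,
         7.57329568e-02],
       [ 9.99998183e-01,  9.05939915e-04,  1.67714469e-03,
         5.93887651e-04],
       [ 1.34060884e-03,  2.91230529e-01, -9.56651965e-01,
        -1.42443879e-01],
       [ 0.00000000e+00,  0.00000000e+00,  0.00000000e+00,
         1.00000000e+00]])}
```

View pics/scene0.png

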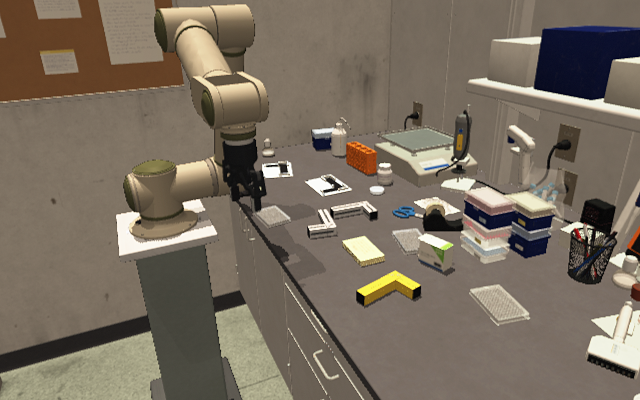

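View pics/side0.png

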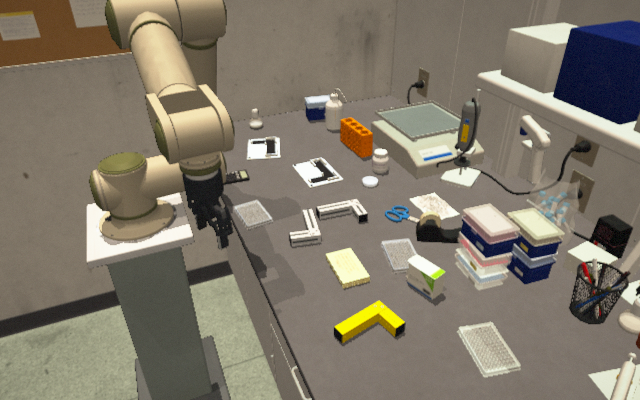

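Both views show the white trays beyond the brackets, at side px (264,148) and (317,172). The two brackets are at side px (306,230) and (343,210), and the yellow L at (370,320) is the decoy. The petri dish is at about (370,182).

```bash
cat > h.py <<'E'
import numpy as np,cv2
from rig import observe,cams
def K(n):
    c=cams.calibration(n);f=200/np.tan(np.radians(c['vertical_fov']/2));return f,c['cx'],c['cy'],c
def pose(n,s=None):  # world_from_cam
    c=K(n)[3]
    if n!='wrist': return np.linalg.inv(np.array(c['view']))
    s=s or observe();T=np.eye(4);T[:3,:3]=s['tool_rot'];T[:3,3]=s['position'];return T@c['tool_from_camera']
def cloud(n,d,T):
    f,cx,cy,_=K(n);v,u=np.mgrid[:400,:640]
    P=np.stack([(u-cx)/f*d,-(v-cy)/f*d,-d,np.ones_like(d)],-1)
    return P@T.T
def onplane(n,u,v,z,T):
    f,cx,cy,_=K(n);r=T[:3,:3]@np.array([(u-cx)/f,-(v-cy)/f,-1]);o=T[:3,3];return o+r*(z-o[2])/r[2]
def proj(n,p,T):
    f,cx,cy,_=K(n);q=np.linalg.inv(T)@np.append(p,1);return cx+f*q[0]/-q[2],cy-f*q[1]/-q[2]
E
python3 - <<'E'
from h import *
n='side'
im,d=cams.get_image(n);T=pose(n);P=cloud(n,d,T)
for q in ['bracket_a','tray_a','petri_dish','calculator','sticky_pad','well_plate']:
    for r in cams.outline_of(n,q)[:4]:
        m=r['mask']&(d>0);p=P[m][:,:3]
        print(q,round(r['p'],2),(np.array(r['box'])*[640,400,640,400]).round(),m.sum(),'med',np.median(p,0).round(3),'lo',np.percentile(p,3,0).round(3),'hi',np.percentile(p,97,0).round(3))
for q in ['bracket_a','bracket_a_long_end','bracket_a_short_end','tray_a','tray_b','tray_a_bay_corner','tray_a_bay_long_end','tray_a_bay_short_end','tray_b_bay_corner']:
    for r in cams.mark_of(n,q)[:4]:
        u,v=np.array(r['location'])*[640,400];z=.005 if q in('tray_a','tray_b') else .018
        print(q,round(r['p'],2),round(u),round(v),onplane(n,u,v,z,T).round(3))
E
```

```text
bracket_a 0.89 [370. 323.  71.  36.] 1363 med [ 0.475 -0.689  0.029] lo [ 0.388 -0.734  0.004] hi [ 0.53  -0.658  0.034]
bracket_a 0.83 [304. 229.  34.  37.] 628 med [ 0.471 -0.323  0.03 ] lo [ 0.409 -0.343  0.004] hi [ 0.506 -0.226  0.034]
bracket_a 0.63 [343. 212.  54.  29.] 726 med [ 0.62  -0.238  0.027] lo [ 0.534 -0.304  0.002] hi [ 0.666 -0.211  0.035]
bracket_a 0.57 [348. 268.  38.  34.] 1004 med [ 0.507 -0.498  0.019] lo [ 0.472 -0.547  0.007] hi [ 0.544 -0.428  0.023]
tray_a 0.95 [318. 173.  47.  28.] 828 med [0.641 0.037 0.007] lo [ 0.58  -0.042  0.003] hi [0.7   0.12  0.017]
tray_a 0.79 [265. 146.  34.  23.] 598 med [0.52  0.304 0.007] lo [0.455 0.222 0.003] hi [0.579 0.386 0.017]
petri_dish 0.72 [370. 181.  16.  11.] 136 med [ 0.778 -0.11   0.015] lo [ 0.755 -0.132  0.006] hi [ 0.803 -0.081  0.02 ]
calculator 0.72 [237. 178.  25.  11.] 237 med [0.359 0.119 0.011] lo [0.32  0.091 0.004] hi [0.397 0.161 0.015]
calculator 0.36 [263. 148.  34.  25.] 642 med [0.517 0.306 0.007] lo [0.451 0.222 0.003] hi [0.585 0.389 0.017]
sticky_pad 0.92 [348. 268.  41.  36.] 1092 med [ 0.504
[... 509 characters left out ...]
231 176 [0.337 0.116 0.018]
bracket_a_long_end 0.61 306 212 [ 0.502 -0.203  0.018]
bracket_a_long_end 0.27 329 174 [ 0.666 -0.014  0.018]
bracket_a_short_end 0.61 399 332 [ 0.519 -0.742  0.018]
bracket_a_short_end 0.59 286 240 [ 0.396 -0.315  0.018]
tray_a 0.86 264 147 [0.521 0.315 0.005]
tray_a 0.78 317 175 [0.632 0.021 0.005]
tray_a 0.69 249 138 [0.491 0.428 0.005]
tray_b 0.86 264 147 [0.521 0.315 0.005]
tray_b 0.78 317 175 [0.632 0.021 0.005]
tray_b 0.69 249 138 [0.491 0.428 0.005]
tray_a_bay_corner 0.78 330 171 [0.676 0.003 0.018]
tray_a_bay_long_end 0.86 320 158 [0.681 0.113 0.018]
tray_a_bay_short_end 0.9 312 178 [ 0.599 -0.015  0.018]
tray_b_bay_corner 0.69 270 135 [0.57  0.387 0.018]
```

Request:
move_arm(
  jaw=[8.5,8.5,8.5,8.5,8.5,8.5,8.5,8.5,8.5,8.5,8.5,8.5],
  dp=[
    [3.4,-0.9,-1.0],
    [3.4,-0.9,-1.0],
    [3.4,-0.9,-1.0],
    [3.4,-0.9,-1.0],
    [3.4,-0.9,-1.0],
    [3.4,-0.9,-1.0],
    [3.4,-0.9,-1.0],
    [3.4,-0.9,-1.0],
    [3.4,-0.9,-1.0],
    [3.4,-0.9,-1.0],
    [3.4,-0.9,-1.0],
    [3.4,-0.9,-1.0],
  ],
  turn=[
    [0,0,0],
    [0,0,0],
    [0,0,0],
    [0,0,0],
    [0,0,0],
    [0,0,0],
    [0,0,0],
    [0,0,0],
    [0,0,0],
    [0,0,0],
    [0,0,0],
    [0,0,0],
  ],
)

```text
time_s: 1.9
position: [0.5237, -0.2968, 0.3519]
tool_rot: [[0.953, 0.302, 0.0], [0.302, -0.953, -0.0], [0.0, 0.0, -1.0]]
ft_force: [-0.5, -0.7, -0.7]
grip_width: 0.0849
gripper_force: 0.0
```

```bash
python3 - <<'E'
from h import *
s=observe();print(s['time_s'],s['position'],np.round(s['tool_rot'],3),np.round(s['q'],1))
T=pose('wrist',s);im,d=cams.get_image('wrist');np.savez('w1.npz',im=im,d=d,T=T);cv2.imwrite('pics/w1.png',im[:,:,::-1])
E
```

```text
1.9 [ 0.52368724 -0.29679776  0.35194477] [[ 0.953  0.302  0.   ]
 [ 0.302 -0.953 -0.   ]
 [ 0.     0.    -1.   ]] [-40.8  24.7  50.2  -0.  105.   31.6]
```

View pics/w1.png

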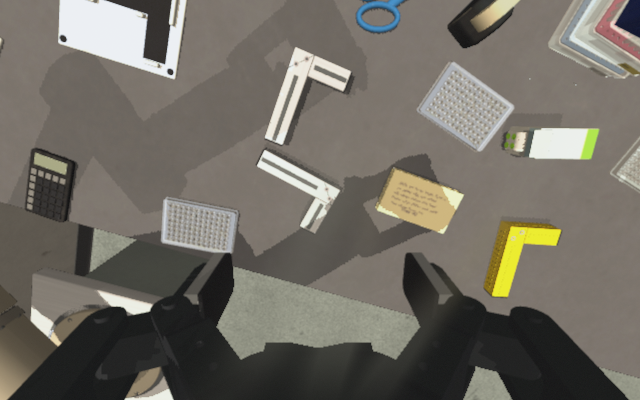

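The wrist view shows bracket 1 with its corner at about (330,193), long end at (263,158) and short end at (310,228). Bracket 2 has its corner at (302,58), long end at (275,140) and short end at (345,78). Next I fit the L template to the depth points on the top faces.

```bash
cat >> h.py <<'E'
from scipy.optimize import minimize
def Ldist(q,w=.015,a=.125,b=.075):  # signed distance (neg inside) to L in own frame
    def box(x0,x1,y0,y1):
        return np.maximum(np.maximum(x0-q[:,0],q[:,0]-x1),np.maximum(y0-q[:,1],q[:,1]-y1))
    return np.minimum(box(-w,a,-w,w),box(-w,w,-w,b))
def fitL(pts,neg,init,hand=1,**k):
    """pts: xy inside L, neg: xy outside; init x,y,yaw. hand -1 : short arm to -y"""
    def loc(p,X):
        c,s=np.cos(X[2]),np.sin(X[2]);d=X-p[:,:1]*0 if 0 else p-X[:2]
        return np.c_[d[:,0]*c+d[:,1]*s,hand*(-d[:,0]*s+d[:,1]*c)]
    def cost(X):
        sg=lambda v:1/(1+np.exp(-np.clip(v/.001,-40,40)))
        return sg(Ldist(loc(pts,X),**k)).sum()+sg(-Ldist(loc(neg,X),**k)).sum()
    best=None
    for da in (-.15,0,.15):
        r=minimize(cost,[init[0],init[1],init[2]+da],method='Nelder-Mead',options=dict(initial_simplex=np.array(init)+[0,0,da]+np.array([[0,0,0],[.015,0,0],[0,.015,0],[0,0,.1]]),xatol=1e-5,fatol=1e-3,maxiter=600))
        if best is None or r.fun<best.fun: best=r
    return best.x,best.fun/len(pts)
def bracket_fit(P,ok,c,l,zlo=.022,zhi=.04,hand=1,**k):
    c=np.array(c);l=np.array(l);X=P[...,:3]
    m=ok&(np.hypot(X[...,0]-c[0],X[...,1]-c[1])<.19)
    top=m&(X[...,2]>zlo)&(X[...,2]<zhi);fl=m&(X[...,2]<.012)
    v=l-c;ini=[c[0],c[1],np.arctan2(v[1],v[0])]
    # restrict to near the initial L
    def near(mm,t):
        p=X[mm][:,:2]-c;cs,sn=np.cos(ini[2]),np.sin(ini[2]);q=np.c_[p[:,0]*cs+p[:,1]*sn,hand*(-p[:,0]*sn+p[:,1]*cs)]
        return X[mm][Ldist(q)<t]
    a=near(top,.015);b=near(fl,.03)
    x,f=fitL(a[:,:2],b[:,:2],ini,hand,**k);return x,f,len(a),len(b),np.median(a[:,2])
E
python3 - <<'E'
from h import *
D=np.load('w1.npz');T=D['T'];d=D['d'];P=cloud('wrist',d,T)
fl=P[200:260,0:1]
for nm,c,l in [('b1',(330,193),(263,158)),('b2',(302,58),(275,140))]:
    C=onplane('wrist',*c,.03,T)[:2];L=onplane('wrist',*l,.03,T)[:2]
    x,f,na,nb,z=bracket_fit(P,d>0,C,L);print(nm,C.round(3),L.round(3),x[:2].round(4),np.degrees(x[2]).round(2),round(f,3),na,nb,z)
    e=x[:2]+.125*np.array([np.cos(x[2]),np.sin(x[2])]);print([np.round(proj('wrist',[*p,.03],T)) for p in (x[:2],e)])
for u,v in [(100,120),(380,120)]: print(P[v,u])
E
```

```text
b1 [ 0.482 -0.331] [ 0.504 -0.211] [ 0.4797 -0.3266] 79.01 0.112 2229 4925 0.02969373717729057
[array([327., 193.]), array([258., 157.])]
b2 [ 0.661 -0.229] [ 0.537 -0.222] [ 0.6581 -0.2277] 175.62 0.08 2903 6799 0.029664442054399
[array([300.,  60.]), array([272., 142.])]
[ 4.78331475e-01  6.20746334e-02 -8.68029790e-04  1.00000000e+00]
[ 6.15780352e-01 -3.73640991e-01  1.90620502e-04  1.00000000e+00]
```

Request:
move_arm(
  jaw=[8.5,8.5,8.5,8.5,8.5,8.5,8.5,8.5,8.5,8.5,8.5,8.5],
  dp=[
    [1.4,-3.6,-0.2],
    [1.4,-3.6,-0.2],
    [1.4,-3.6,-0.2],
    [1.4,-3.6,-0.2],
    [1.4,-3.6,-0.2],
    [1.4,-3.6,-0.2],
    [1.4,-3.6,-0.2],
    [1.4,-3.6,-0.2],
    [1.4,-3.6,-0.2],
    [1.4,-3.6,-0.2],
    [1.4,-3.6,-0.2],
    [1.4,-3.6,-0.2],
  ],
  turn=[
    [0,0,0],
    [0,0,0],
    [0,0,0],
    [0,0,0],
    [0,0,0],
    [0,0,0],
    [0,0,0],
    [0,0,0],
    [0,0,0],
    [0,0,0],
    [0,0,0],
    [0,0,0],
  ],
)

```text
time_s: 2.95
position: [0.5518, 0.1663, 0.3755]
tool_rot: [[0.953, 0.302, 0.0], [0.302, -0.953, 0.0], [0.0, 0.0, -1.0]]
ft_force: [0.4, -0.8, -0.1]
grip_width: 0.0847
gripper_force: 0.0
```

```bash
python3 - <<'E'
from h import *
s=observe();print(s['time_s'],s['position'],np.round(s['tool_rot'],3),np.round(s['q'],1))
T=pose('wrist',s);im,d=cams.get_image('wrist');np.savez('w2.npz',im=im,d=d,T=T);cv2.imwrite('pics/w2.png',im[:,:,::-1])
for q in ['tray_a_bay_corner','tray_a_bay_long_end','tray_a_bay_short_end']:
    for r in cams.mark_of('wrist',q)[:4]:
        u,v=np.array(r['location'])*[640,400];print(q,round(r['p'],2),round(u),round(v),onplane('wrist',u,v,.02,T).round(3))
E
```

```text
2.95 [0.55181936 0.16634107 0.3755444 ] [[ 0.953  0.302  0.   ]
 [ 0.302 -0.953  0.   ]
 [ 0.     0.    -1.   ]] [  5.   21.7  51.3  -0.  107.   77.4]
tray_a_bay_corner 0.35 517 231 [ 0.535 -0.221  0.02 ]
tray_a_bay_long_end 0.74 366 99 [0.668 0.122 0.02 ]
tray_a_bay_short_end 0.94 418 168 [ 0.589 -0.003  0.02 ]
```

View pics/w2.png

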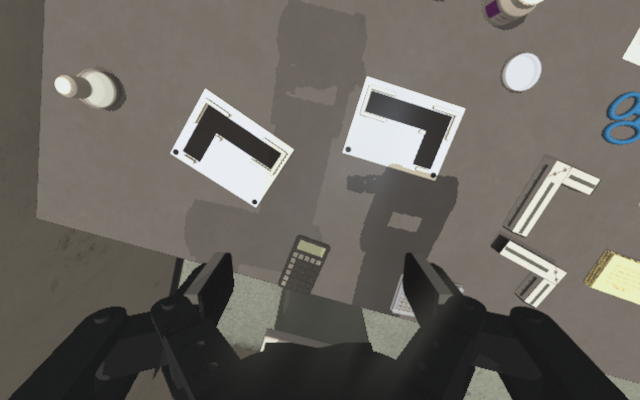

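The right tray (corner 435,125, long end 370,100, short end 425,165) is tray_a. The left tray (corner 205,117, long end 277,160, short end 190,155) is tray_b.

```bash
python3 - <<'E'
from h import *
D=np.load('w2.npz');T=D['T'];d=D['d'];im=D['im'];P=cloud('wrist',d,T);g=im.max(2).astype(int)
for nm,c,l,hand in [('ta',(435,125),(370,100),1),('tb',(205,117),(277,160),-1)]:
    C=onplane('wrist',*c,.005,T)[:2];L=onplane('wrist',*l,.005,T)[:2];v=L-C;yaw=np.arctan2(v[1],v[0])
    # plane projection of pixels at z=.005
    vv,uu=np.mgrid[:400,:640];f,cx,cy,_=K('wrist')
    r=np.stack([(uu-cx)/f,-(vv-cy)/f,-np.ones_like(uu)],-1)@T[:3,:3].T;X=T[:3,3]+r*((.005-T[2,3])/r[...,2])[...,None]
    near=np.hypot(X[...,0]-C[0],X[...,1]-C[1])<.17
    blk=near&(g<60);wh=near&(g>120)
    print(nm,'zblk',np.median(P[blk&(d>0)][:,2]),blk.sum(),wh.sum())
    n,lab,st,cen=cv2.connectedComponentsWithStats(blk.astype(np.uint8));k=1+np.argmax(st[1:,4]);b=lab==k
    x,fv=fitL(X[b][:,:2],X[wh][:,:2],[*C,yaw],hand,w=.0185,a=.1285,b=.0785)
    print(x[:2].round(4),np.degrees(x[2]).round(2),round(fv,3),b.sum())
    # tray outline check
    n,lab,st,cen=cv2.connectedComponentsWithStats((wh|b).astype(np.uint8));k=1+np.argmax(st[1:,4])
    pts=X[lab==k][:,:2].astype(np.float32);rc=cv2.minAreaRect(pts*1000);ctr=np.array(rc[0])/1000
    cs,sn=np.cos(x[2]),np.sin(x[2]);off=np.array([-.054,-.029*hand]);print('rect',rc,'corner from rect',ctr+[cs*off[0]-sn*off[1],sn*off[0]+cs*off[1]])
for nm,c,l in [('b1',(555,275),(500,243)),('b2',(557,165),(520,230))]:
    C=onplane('wrist',*c,.03,T)[:2];L=onplane('wrist',*l,.03,T)[:2]
    x,f,na,nb,z=bracket_fit(P,d>0,C,L);print(nm,x[:2].round(4),np.degrees(x[2]).round(2),round(f,3),na,nb,z)
E
```

```text
ta zblk 0.0047831305940020385 1151 24372
[ 0.6689 -0.0111] 90.72 0.382 1141
rect ((681.93701171875, -13.314407348632812), (328.6175231933594, 303.1038818359375), 85.05792999267578) corner from rect [ 0.71160902 -0.06694809]
tb zblk 0.005260374400466561 2138 21530
[0.5613 0.3569] -107.07 0.185 2116
rect ((553.9998779296875, 381.8211975097656), (331.530517578125, 308.3473815917969), 25.721094131469727) corner from rect [0.59757656 0.42492656]
b1 [ 0.4787 -0.3279] 78.75 0.19 1653 3250 0.02909932148187333
b2 [ 0.6571 -0.2294] 175.71 0.199 2139 4382 0.0289888425609377
```

```bash
python3 - <<'E'
from h import *
D=np.load('w2.npz');T=D['T'];d=D['d'];im=D['im'];P=cloud('wrist',d,T);g=im.max(2).astype(int)
print([ (p,g[p[1],p[0]]) for p in [(400,108),(435,125),(425,160),(400,140),(340,180),(300,100),(205,117),(260,150),(240,180),(330,30)]])
vv,uu=np.mgrid[:400,:640];f,cx,cy,_=K('wrist')
r=np.stack([(uu-cx)/f,-(vv-cy)/f,-np.ones_like(uu)],-1)@T[:3,:3].T;X=T[:3,3]+r*((.005-T[2,3])/r[...,2])[...,None]
for nm,C,yaw,hand in [('ta',(.665,-.0),1.4,1),('tb',(.561,.357),-1.75,-1)]:
    C=np.array(C);c,s=np.cos(yaw),np.sin(yaw)
    q=X[...,:2]-C;ql=np.stack([q[...,0]*c+q[...,1]*s,hand*(-q[...,0]*s+q[...,1]*c)],-1)
    roi=(ql[...,0]>-.05)&(ql[...,0]<.16)&(ql[...,1]>-.05)&(ql[...,1]<.115)
    t,_=cv2.threshold(g[roi].astype(np.uint8),0,255,cv2.THRESH_OTSU)
    for thr in (70,90):
        b=roi&(g<thr);n,lab,st,cen=cv2.connectedComponentsWithStats(b.astype(np.uint8));b=lab==1+np.argmax(st[1:,4])
        x,fv=fitL(X[b][:,:2],X[roi&~b][:,:2],[*C,yaw],hand,w=.0185,a=.1285,b=.0785)
        print(nm,t,thr,x[:2].round(4),np.degrees(x[2]).round(2),round(fv,3),b.sum())
    w=roi&(g>165);n,lab,st,cen=cv2.connectedComponentsWithStats(w.astype(np.uint8));w=lab==1+np.argmax(st[1:,4])
    rc=cv2.minAreaRect((X[w][:,:2]*1000).astype(np.float32));c,s=np.cos(x[2]),np.sin(x[2]);o=[-.054,-.029*hand]
    print('rect',rc,np.array(rc[0])/1000+[c*o[0]-s*o[1],s*o[0]+c*o[1]])
E
```

```text
[((400, 108), np.int64(81)), ((435, 125), np.int64(55)), ((425, 160), np.int64(55)), ((400, 140), np.int64(240)), ((340, 180), np.int64(125)), ((300, 100), np.int64(108)), ((205, 117), np.int64(52)), ((260, 150), np.int64(51)), ((240, 180), np.int64(241)), ((330, 30), np.int64(107))]
ta 165.0 70 [ 0.6687 -0.0111] 91.01 0.995 1387
ta 165.0 90 [ 0.6691 -0.0112] 90.65 0.209 2302
rect ((639.634033203125, 43.3110237121582), (130.27467346191406, 176.1827392578125), 0.8728392124176025) [ 0.6692434  -0.01035727]
tb 164.0 70 [0.5611 0.3569] -107.02 0.226 2167
tb 164.0 90 [0.5612 0.3569] -107.1 0.208 2204
rect ((518.3111572265625, 313.85455322265625), (175.90528869628906, 130.3008575439453), 72.77693176269531) [0.56190443 0.35694315]
```

```bash
cat >> h.py <<'E'
from scipy.spatial.transform import Rotation as Ro
def down(yaw): # tool down, tool x at yaw (deg)
    c,s=np.cos(np.radians(yaw)),np.sin(np.radians(yaw));return np.array([[c,s,0],[s,-c,0],[0,0,-1.]])
def rows(p0,R0,p1,R1,n=None):
    w=Ro.from_matrix(R0.T@R1).as_rotvec();L=np.linalg.norm(np.subtract(p1,p0))
    n=n or int(np.ceil(max(L/.036,np.linalg.norm(w)/.118,1)));w=np.round(w/n,3);E=Ro.from_rotvec(w).as_matrix()
    M=np.zeros((3,3));R=R0.copy()
    for k in range(n): M+=R;R=R@E
    d=np.round(np.linalg.solve(M,np.subtract(p1,p0))*100,2)
    print(n,'dp',d.tolist(),'turn',w.tolist(),'end',(np.array(p0)+M@d/100).round(4)); return np.array(p0)+M@d/100,R
def plan(wps,p=None,R=None):
    s=observe();print(s['time_s'],np.round(s['position'],4),np.round(s['q'],1))
    p,R=(s['position'],np.array(s['tool_rot'])) if p is None else (p,R)
    for w in wps: p,R=rows(p,R,w[0],w[1],w[2] if len(w)>2 else None)
    return p,R
E
python3 - <<'E'
from h import *
plan([([.4904,-.2704,.10],down(78.9)),([.4904,-.2704,.006],down(78.9))])
E
```

```text
3.15 [0.552  0.1651 0.3751] [  4.9  21.7  51.4  -0.  106.9  77.2]
15 dp [-2.49, 1.8, 1.83] turn [-0.0, 0.0, -0.071] end [ 0.4909 -0.2702  0.1007]
3 dp [-0.01, -0.02, 3.16] turn [-0.0, 0.0, -0.001] end [ 0.4902 -0.2704  0.0059]
```

Request:
move_arm(
  jaw=[6,6,6,6,6,6,6,6,6,6,6,6],
  dp=[
    [-2.49,1.8,1.83],
    [-2.49,1.8,1.83],
    [-2.49,1.8,1.83],
    [-2.49,1.8,1.83],
    [-2.49,1.8,1.83],
    [-2.49,1.8,1.83],
    [-2.49,1.8,1.83],
    [-2.49,1.8,1.83],
    [-2.49,1.8,1.83],
    [-2.49,1.8,1.83],
    [-2.49,1.8,1.83],
    [-2.49,1.8,1.83],
  ],
  turn=[
    [0,0,-0.071],
    [0,0,-0.071],
    [0,0,-0.071],
    [0,0,-0.071],
    [0,0,-0.071],
    [0,0,-0.071],
    [0,0,-0.071],
    [0,0,-0.071],
    [0,0,-0.071],
    [0,0,-0.071],
    [0,0,-0.071],
    [0,0,-0.071],
  ],
)

```text
time_s: 4.15
position: [0.4632, -0.1851, 0.1552]
tool_rot: [[0.4, 0.917, 0.0], [0.917, -0.4, -0.0], [-0.0, 0.0, -1.0]]
ft_force: [1.8, 0.1, 0.9]
grip_width: 0.0599
gripper_force: 0.0
```

Request:
move_arm(
  jaw=[6,6,6,6,6],
  dp=[
    [-2.49,1.8,1.83],
    [-2.49,1.8,1.83],
    [-2.49,1.8,1.83],
    [0,0,0],
    [0,0,0],
  ],
  turn=[
    [0,0,-0.071],
    [0,0,-0.071],
    [0,0,-0.071],
    [0,0,0],
    [0,0,0],
  ],
)

```text
time_s: 4.57
position: [0.4891, -0.2726, 0.0996]
tool_rot: [[0.202, 0.979, -0.002], [0.979, -0.202, 0.001], [0.001, -0.002, -1.0]]
ft_force: [-0.0, -0.7, -0.9]
grip_width: 0.0601
gripper_force: 0.0
```

```bash
python3 - <<'E'
from h import *
s=observe();print(np.round(s['tool_rot'],3))
plan([([.4904,-.2704,.006],down(78.9))])
T=pose('wrist',s);im,d=cams.get_image('wrist');P=cloud('wrist',d,T)
print(bracket_fit(P,d>0,(.479,-.327),(.503,-.205)))
E
```

```text
[[ 0.202  0.979 -0.002]
 [ 0.979 -0.202  0.001]
 [ 0.001 -0.002 -1.   ]]
4.5667 [ 0.4891 -0.2726  0.0996] [-41.2  30.2  83.9  -0.   66.  -29.6]
3 dp [0.08, 0.03, 3.12] turn [-0.001, -0.0, -0.003] end [ 0.4904 -0.2703  0.006 ]
(array([ 0.48003216, -0.32815132,  1.38408389]), np.float64(0.08602217976578407), 8156, 17790, np.float64(0.029673896882828024))
```

Request:
move_arm(
  jaw=[6,6,6,6,2,2,2,2,2,2],
  dp=[
    [0.08,0.03,3.12],
    [0.08,0.03,3.12],
    [0.08,0.03,3.12],
    [0,0,0],
    [0,0,0],
    [0,0,0],
    [0,0,0],
    [0,0,0],
    [0,0,0],
    [0,0,0],
  ],
  turn=[
    [0,0,0],
    [0,0,0],
    [0,0,0],
    [0,0,0],
    [0,0,0],
    [0,0,0],
    [0,0,0],
    [0,0,0],
    [0,0,0],
    [0,0,0],
  ],
  force=70,
)

```text
time_s: 5.45
position: [0.4924, -0.269, 0.01]
tool_rot: [[0.198, 0.98, 0.003], [0.98, -0.198, -0.003], [-0.002, 0.003, -1.0]]
ft_force: [-1.6, 1.4, 7.7]
grip_width: 0.0285
gripper_force: 70.2
```

```bash
python3 - <<'E'
from h import *
s=observe();print(s['grip_width'],s['gripper_force'],s['position'],np.round(s['tool_rot'],3),s['ft_force'])
R=np.array(s['tool_rot']);yaw=np.degrees(np.arctan2(R[1,0],R[0,0]))
# bracket in tool, assuming centred across
p=s['position'];b=np.array([.480,-.328]);by=79.2
tb=R[:2,:2].T@(b-p[:2]);print('corner in tool',tb,'yaw',yaw)
# place: bracket yaw 90.7 at (.669,-.011)
ty=90.7
Rt=down(ty); tp=np.array([.669,-.011])-Rt[:2,:2]@np.array([tb[0],0])
plan([([p[0],p[1],.10],R),([*tp,.09],Rt),([*tp,.018],Rt)])
E
```

```text
0.028506519071576447 70.22863984107971 [ 0.49242699 -0.26902005  0.00998241] [[ 0.198  0.98   0.003]
 [ 0.98  -0.198 -0.003]
 [-0.002  0.003 -1.   ]] [-1.60651761  1.39461857  7.72008607]
corner in tool [-0.06027249 -0.00052713] yaw 78.60260392335935
5.45 [ 0.4924 -0.269   0.01  ] [-40.7  37.3  88.9  -0.   53.6 -29.3]
3 dp [-0.01, 0.01, -3.0] turn [0.0, 0.0, 0.0] end [ 0.4924 -0.2691  0.1   ]
11 dp [3.05, 1.29, 0.09] turn [0.0, 0.0, -0.019] end [0.668  0.0492 0.0898]
2 dp [0.01, 0.0, 3.59] turn [0.001, 0.001, -0.001] end [0.6682 0.0493 0.018 ]
```

Request:
move_arm(
  jaw=[2,2,2,2,2,2,2,2,2,2,2,2],
  dp=[
    [0,0,-3],
    [0,0,-3],
    [0,0,-3],
    [3.05,1.29,0.09],
    [3.05,1.29,0.09],
    [3.05,1.29,0.09],
    [3.05,1.29,0.09],
    [3.05,1.29,0.09],
    [3.05,1.29,0.09],
    [3.05,1.29,0.09],
    [3.05,1.29,0.09],
    [3.05,1.29,0.09],
  ],
  turn=[
    [0,0,0],
    [0,0,0],
    [0,0,0],
    [0,0,-0.019],
    [0,0,-0.019],
    [0,0,-0.019],
    [0,0,-0.019],
    [0,0,-0.019],
    [0,0,-0.019],
    [0,0,-0.019],
    [0,0,-0.019],
    [0,0,-0.019],
  ],
)

```text
time_s: 6.45
position: [0.6411, -0.009, 0.0909]
tool_rot: [[0.027, 1.0, 0.002], [1.0, -0.027, -0.0], [-0.0, 0.002, -1.0]]
ft_force: [0.8, -0.1, -3.4]
grip_width: 0.0286
gripper_force: 70.6
```

Request:
move_arm(
  jaw=[2,2,2,2,2],
  dp=[
    [3.05,1.29,0.09],
    [3.05,1.29,0.09],
    [0,0,0],
    [0,0,0],
    [0,0,0],
  ],
  turn=[
    [0,0,-0.019],
    [0,0,-0.019],
    [0,0,0],
    [0,0,0],
    [0,0,0],
  ],
)

```text
time_s: 6.87
position: [0.6672, 0.0498, 0.0884]
tool_rot: [[-0.01, 1.0, 0.001], [1.0, 0.01, -0.0], [-0.0, 0.001, -1.0]]
ft_force: [0.2, 0.1, -2.4]
grip_width: 0.0286
gripper_force: 70.6
```

```bash
python3 - <<'E'
from h import *
s=observe();print(s['grip_width'],s['position'],np.round(s['tool_rot'],3))
T=pose('wrist',s);im,d=cams.get_image('wrist');P=cloud('wrist',d,T);cv2.imwrite('pics/w3.png',im[:,:,::-1])
m=(d>0)&(d<.25);print(m.sum())
n,e=cams.get_image('side');cv2.imwrite('pics/s3.png',cv2.resize(n[100:300,200:440,::-1],None,fx=3,fy=3)[:600])
R=np.array(s['tool_rot']);yaw=np.degrees(np.arctan2(R[1,0],R[0,0]));print('yaw',yaw)
# bracket top face in hand: world z ~ tcp-.01+.03
z0=s['position'][2]-.010+.03
c0=s['position'][:2]+R[:2,0]*-.0603;l0=c0+R[:2,0]*.125
x,f,*r=bracket_fit(P,d>0,c0,l0,zlo=z0-.008,zhi=z0+.008)
print(x[:2],np.degrees(x[2]),f,r)
E
```

```text
0.028594744158566197 [0.66721157 0.04976826 0.08838582] [[-0.01   1.     0.001]
 [ 1.     0.01  -0.   ]
 [-0.     0.001 -1.   ]]
212654
yaw 90.58031755780019
[ 0.67030937 -0.00995747] 91.23069577757842 0.1590133520314989 [14918, 13647, np.float64(0.10811150463296289)]
```

View pics/w3.png

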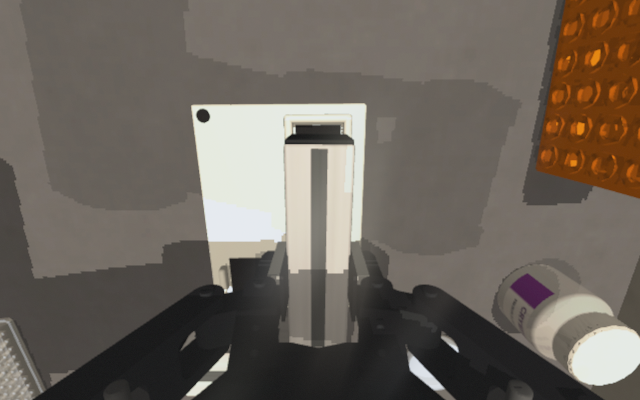

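The wrist view shows the held bracket (cols 285–353, end at row 140) in line with the bay, whose end lip spans cols 293–344. I lower it.

Request:
move_arm(
  jaw=[2,2,2,2,2,2],
  dp=[
    [-0.02,0,2.2],
    [-0.02,0,2.2],
    [-0.02,0,1.6],
    [0,0,0.8],
    [0,0,0.4],
    [0,0,0],
  ],
  turn=[
    [0,0,0],
    [0,0,0],
    [0,0,0],
    [0,0,0],
    [0,0,0],
    [0,0,0],
  ],
)

```text
time_s: 7.47
position: [0.6673, 0.0485, 0.016]
tool_rot: [[-0.009, 1.0, 0.0], [1.0, 0.009, -0.0], [-0.0, 0.0, -1.0]]
ft_force: [0.7, 0.1, -2.8]
grip_width: 0.0284
gripper_force: 70.6
```

Request:
move_arm(
  jaw=[2,5,5,5,5,5,5,5,5,5,5,5],
  dp=[
    [0,0,0.1],
    [0,0,0],
    [0,0,0],
    [0,0,0],
    [0,0,0],
    [0,0,-2],
    [0,0,-3.5],
    [0,0,-3.5],
    [0,0,-3.5],
    [0,0,-3.5],
    [0,0,-3.5],
    [0,0,0],
  ],
  turn=[
    [0,0,0],
    [0,0,0],
    [0,0,0],
    [0,0,0],
    [0,0,0],
    [0,0,0],
    [0,0,0],
    [0,0,0],
    [0,0,0],
    [0,0,0],
    [0,0,0],
    [0,0,0],
  ],
)

```text
time_s: 8.47
position: [0.6694, 0.0492, 0.2178]
tool_rot: [[-0.01, 1.0, 0.014], [1.0, 0.01, -0.001], [-0.002, 0.014, -1.0]]
ft_force: [0.0, 0.3, 1.0]
grip_width: 0.0498
gripper_force: 0.0
```

```bash
python3 - <<'E'
from h import *
s=observe();print(s['grip_width'],s['position'],np.round(s['tool_rot'],3),np.round(s['q'],1))
T=pose('wrist',s);im,d=cams.get_image('wrist');P=cloud('wrist',d,T)
print(bracket_fit(P,d>0,(.669,-.011),(.667,.114),zlo=.028,zhi=.045))
im,d=cams.get_image('side');P=cloud('side',d,pose('side'))
print(bracket_fit(P,d>0,(.669,-.011),(.667,.114),zlo=.028,zhi=.045))
E
```

```text
0.04984492071277473 [0.66943258 0.04920376 0.21780883] [[-0.01   1.     0.014]
 [ 1.     0.01  -0.001]
 [-0.002  0.014 -1.   ]] [-5.9 34.6 54.4 -0.  90.2 -6.5]
(array([ 0.66863012, -0.01171534,  1.56930245]), np.float64(0.08510766550198096), 4359, 8590, np.float64(0.03458933925019725))
(array([ 0.66881723, -0.01365504,  1.57480718]), np.float64(0.24615420613030542), 293, 448, np.float64(0.03605602578896505))
```

Bracket 1 is home in tray_a: its top is at 35 mm and its corner is within 1 mm. Next I bring bracket 2 closer with a vertical grip on its short leg, so there is room to turn it over.

```bash
python3 - <<'E'
from h import *
plan([([.6544,-.2764,.10],down(85.65)),([.6544,-.2764,.008],down(85.65))])
E
```

```text
8.5667 [0.6677 0.0493 0.2109] [-5.9 34.9 55.  -0.  89.9 -6.5]
10 dp [-3.26, -0.04, 1.11] turn [0.0, 0.0, 0.009] end [ 0.6541 -0.2764  0.1   ]
3 dp [-0.0, 0.0, 3.07] turn [0.001, 0.0, -0.001] end [ 0.6543 -0.2764  0.0079]
```

Request:
move_arm(
  jaw=[6,6,6,6,6,6,6,6,6,6,6,6],
  dp=[
    [-3.26,-0.04,1.11],
    [-3.26,-0.04,1.11],
    [-3.26,-0.04,1.11],
    [-3.26,-0.04,1.11],
    [-3.26,-0.04,1.11],
    [-3.26,-0.04,1.11],
    [-3.26,-0.04,1.11],
    [-3.26,-0.04,1.11],
    [-3.26,-0.04,1.11],
    [-3.26,-0.04,1.11],
    [0,0,0],
    [0,0,0],
  ],
  turn=[
    [0,0,0.009],
    [0,0,0.009],
    [0,0,0.009],
    [0,0,0.009],
    [0,0,0.009],
    [0,0,0.009],
    [0,0,0.009],
    [0,0,0.009],
    [0,0,0.009],
    [0,0,0.009],
    [0,0,0],
    [0,0,0],
  ],
)

```text
time_s: 9.57
position: [0.652, -0.2775, 0.0955]
tool_rot: [[0.083, 0.997, -0.004], [0.997, -0.083, 0.003], [0.002, -0.004, -1.0]]
ft_force: [-0.0, 0.4, 0.6]
grip_width: 0.0602
gripper_force: 0.0
```

```bash
python3 - <<'E'
from h import *
s=observe();T=pose('wrist',s);im,d=cams.get_image('wrist');P=cloud('wrist',d,T)
x,f,*_=bracket_fit(P,d>0,(.658,-.2285),(.533,-.22));print(x,np.degrees(x[2]),f)
plan([([.6544,-.2764,.010],down(85.65))])
E
```

```text
[ 0.65684196 -0.22900144  3.06757772] 175.75925658194265 0.06851914735627881
9.6167 [ 0.6527 -0.2762  0.0967] [-32.5  43.9  56.2   0.   80.1 -27.9]
3 dp [-0.01, 0.06, 2.89] turn [-0.001, -0.001, -0.002] end [ 0.6544 -0.2765  0.0099]
```

Request:
move_arm(
  jaw=[6,6,6,6,2,2,2,2,2,2,2,2],
  dp=[
    [-0.01,0.06,2.89],
    [-0.01,0.06,2.89],
    [-0.01,0.06,2.89],
    [0,0,0],
    [0,0,0],
    [0,0,0],
    [0,0,0],
    [0,0,0],
    [0,0,0],
    [0,0,-1],
    [0,0,-1.5],
    [0,0,-1.5],
  ],
  turn=[
    [0,0,0],
    [0,0,0],
    [0,0,0],
    [0,0,0],
    [0,0,0],
    [0,0,0],
    [0,0,0],
    [0,0,0],
    [0,0,0],
    [0,0,0],
    [0,0,0],
    [0,0,0],
  ],
  force=90,
)

```text
time_s: 10.62
position: [0.6551, -0.2767, 0.053]
tool_rot: [[0.08, 0.997, 0.0], [0.997, -0.08, -0.0], [-0.0, 0.0, -1.0]]
ft_force: [0.1, -1.0, -2.5]
grip_width: 0.0277
gripper_force: 88.8
```

Request:
move_arm(
  jaw=[2,2,2,2,2,2],
  dp=[
    [1.8,-2.6,0],
    [1.8,-2.6,0],
    [1.8,-2.6,0],
    [1.8,-2.6,0],
    [0,0,0],
    [0,0,0],
  ],
  turn=[
    [0,0,0],
    [0,0,0],
    [0,0,0],
    [0,0,0],
    [0,0,0],
    [0,0,0],
  ],
)

```text
time_s: 11.12
position: [0.5568, -0.196, 0.053]
tool_rot: [[0.079, 0.997, 0.001], [0.997, -0.079, -0.0], [-0.0, 0.001, -1.0]]
ft_force: [1.2, -0.5, -1.8]
grip_width: 0.0277
gripper_force: 89.2
```

Request:
move_arm(
  jaw=[2,2,2,2,6,6,6,6,6,6,6],
  dp=[
    [0,0,2],
    [0,0,1.5],
    [0,0,0.6],
    [0,0,0],
    [0,0,0],
    [0,0,0],
    [0,0,0],
    [0,0,-2.5],
    [0,0,-3.5],
    [0,0,-3.5],
    [0,0,0],
  ],
  turn=[
    [0,0,0],
    [0,0,0],
    [0,0,0],
    [0,0,0],
    [0,0,0],
    [0,0,0],
    [0,0,0],
    [0,0,0],
    [0,0,0],
    [0,0,0],
    [0,0,0],
  ],
)

```text
time_s: 12.03
position: [0.5602, -0.1984, 0.1124]
tool_rot: [[0.08, 0.997, 0.01], [0.997, -0.08, -0.006], [-0.005, 0.011, -1.0]]
ft_force: [0.8, -0.2, 0.8]
grip_width: 0.06
gripper_force: 0.0
```

```bash
cat >> h.py <<'E'
def tilt(yaw,t): # tool y = -bx ; yaw: bracket bx world yaw (deg) ; t: tilt, body towards by (t>0) [flat bracket, z up]
    a=np.radians(yaw);bx=np.array([np.cos(a),np.sin(a),0]);by=np.array([-np.sin(a),np.cos(a),0]);t=np.radians(t)
    z=-by*np.sin(t)-np.array([0,0,1])*np.cos(t);y=-bx;return np.c_[np.cross(y,z),y,z],bx,by
E
python3 - <<'E'
from h import *
s=observe();T=pose('wrist',s);im,d=cams.get_image('wrist');P=cloud('wrist',d,T)
x,f,*_=bracket_fit(P,d>0,(.559,-.149),(.434,-.14));yw=np.degrees(x[2]);print(x,yw,f,_)
R,bx,by=tilt(yw,40);g=np.array([*x[:2],0])+by*.052+[0,0,.025];tcp=g+.019*R[:,2]
print(g,tcp);plan([(tcp-.09*R[:,2],R),(tcp,R)])
E
```

```text
[ 0.5634056  -0.1504671   3.06105246] 175.38538705665496 0.0703717187724622 [9904, 20644, np.float64(0.029731467996134478)]
[ 0.55922204 -0.20229854  0.025     ] [ 0.56020461 -0.19012516  0.01044516]
12.0833 [ 0.5591 -0.1978  0.1092] [-30.9  32.2  78.1   0.   69.3 -26.3]
6 dp [-0.96, 0.01, 0.24] turn [0.001, 0.117, 0.0] end [ 0.5558 -0.2478  0.0796]
3 dp [-0.01, -0.01, 3.01] turn [-0.0, -0.0, 0.001] end [ 0.5601 -0.1901  0.0103]
```

Request:
move_arm(
  jaw=[6,6,6,6,6,6,6,6],
  dp=[
    [-0.96,0.01,0.24],
    [-0.96,0.01,0.24],
    [-0.96,0.01,0.24],
    [-0.96,0.01,0.24],
    [-0.96,0.01,0.24],
    [-0.96,0.01,0.24],
    [0,0,0],
    [0,0,0],
  ],
  turn=[
    [0.001,0.117,0],
    [0.001,0.117,0],
    [0.001,0.117,0],
    [0.001,0.117,0],
    [0.001,0.117,0],
    [0.001,0.117,0],
    [0,0,0],
    [0,0,0],
  ],
)

```text
time_s: 12.75
position: [0.5532, -0.2475, 0.0735]
tool_rot: [[0.067, 0.997, 0.045], [0.76, -0.08, 0.645], [0.647, -0.009, -0.763]]
ft_force: [-0.0, 0.1, 0.8]
grip_width: 0.06
gripper_force: 0.0
```

```bash
python3 - <<'E'
from h import *
s=observe();print(np.round(s['tool_rot'],3))
x=np.array([.5634,-.1505]);yw=175.4
R,bx,by=tilt(yw,40);print(R.round(3));g=np.array([*x[:2],0])+by*.052+[0,0,.025];tcp=g+.019*R[:,2]
plan([(tcp,R,4)])
E
```

```text
[[ 0.067  0.997  0.045]
 [ 0.76  -0.08   0.645]
 [ 0.647 -0.009 -0.763]]
[[ 0.061  0.997  0.052]
 [ 0.764 -0.08   0.641]
 [ 0.643 -0.    -0.766]]
12.75 [ 0.5532 -0.2475  0.0735] [-47.3  46.3  66.6  28.3  96.4 -46.8]
4 dp [0.09, 0.07, 2.13] turn [-0.002, -0.001, -0.001] end [ 0.5603 -0.1901  0.0107]
```

Request:
move_arm(
  jaw=[6,6,6,6,6,2,2,2,2,2,2,2],
  dp=[
    [0.09,0.07,2.13],
    [0.09,0.07,2.13],
    [0.09,0.07,2.13],
    [0.09,0.07,2.13],
    [0,0,0],
    [0,0,0],
    [0,0,0],
    [0,0,0],
    [0,0,0],
    [0,0,0],
    [0,0,0],
    [0,0,0],
  ],
  turn=[
    [-0.002,-0.001,-0.001],
    [-0.002,-0.001,-0.001],
    [-0.002,-0.001,-0.001],
    [-0.002,-0.001,-0.001],
    [0,0,0],
    [0,0,0],
    [0,0,0],
    [0,0,0],
    [0,0,0],
    [0,0,0],
    [0,0,0],
    [0,0,0],
  ],
  force=90,
)

```text
time_s: 13.75
position: [0.5614, -0.1903, 0.0147]
tool_rot: [[0.058, 0.997, 0.056], [0.765, -0.081, 0.639], [0.642, 0.005, -0.767]]
ft_force: [-0.9, -0.7, 6.1]
grip_width: 0.0284
gripper_force: 89.2
```

```bash
python3 - <<'E'
from h import *
s=observe();R0=np.array(s['tool_rot']);p0=s['position'];yw=175.4
print(s['position'],s['ft_force'],s['grip_width'])
R1,bx,by=tilt(yw,40)
# stand: rotate +90 about bx ; corner origin relative
Q=Ro.from_rotvec(bx*np.pi/2).as_matrix()
rel=p0-np.array([.5634,-.1505,.015]);up=p0+[-0.03,0,.09]
Rs=Q@R0
tgt=np.array([.53,-.15,.015])+Q@rel  # corner at (.53,-.15)
print(Rs.round(3),tgt)
p,R=plan([(p0+[0,0,.06],R0),(tgt+[0,0,.05],Rs),(tgt+[0,0,.002],Rs)])
E
```

```text
[ 0.56144998 -0.19032375  0.01465208] [-0.85670404 -0.67104706  6.08145867] 0.02841300202942902
[[ 0.048  0.997 -0.057]
 [ 0.64  -0.075 -0.765]
 [-0.767  0.    -0.642]] [ 0.53121816 -0.15044706  0.05485186]
13.75 [ 0.5614 -0.1903  0.0147] [-43.4  48.3  74.2  30.3  85.6 -48.9]
2 dp [1.93, 0.02, -2.3] turn [0.0, 0.0, 0.0] end [ 0.5615 -0.1902  0.0747]
14 dp [0.29, -0.24, -0.25] turn [0.0, -0.112, -0.0] end [ 0.5309 -0.1501  0.1049]
2 dp [1.83, 0.01, 1.56] turn [-0.001, -0.001, -0.004] end [ 0.5313 -0.1505  0.0568]
```

Request:
move_arm(
  jaw=[2,2,2,2,2,2,2,2,2,2,2,2],
  dp=[
    [1.93,0.02,-2.3],
    [1.93,0.02,-2.3],
    [0.29,-0.24,-0.25],
    [0.29,-0.24,-0.25],
    [0.29,-0.24,-0.25],
    [0.29,-0.24,-0.25],
    [0.29,-0.24,-0.25],
    [0.29,-0.24,-0.25],
    [0.29,-0.24,-0.25],
    [0.29,-0.24,-0.25],
    [0.29,-0.24,-0.25],
    [0.29,-0.24,-0.25],
  ],
  turn=[
    [0,0,0],
    [0,0,0],
    [0,-0.112,0],
    [0,-0.112,0],
    [0,-0.112,0],
    [0,-0.112,0],
    [0,-0.112,0],
    [0,-0.112,0],
    [0,-0.112,0],
    [0,-0.112,0],
    [0,-0.112,0],
    [0,-0.112,0],
  ],
)

```text
time_s: 14.75
position: [0.5396, -0.1654, 0.1034]
tool_rot: [[0.076, 0.997, -0.026], [0.907, -0.08, -0.414], [-0.415, 0.008, -0.91]]
ft_force: [-0.8, -0.2, -1.8]
grip_width: 0.0283
gripper_force: 89.5
```

Request:
move_arm(
  jaw=[2,2,2,2,2,2,2],
  dp=[
    [0.29,-0.24,-0.25],
    [0.29,-0.24,-0.25],
    [0.29,-0.24,-0.25],
    [0.29,-0.24,-0.25],
    [0,0,0],
    [0,0,0],
    [0,0,0],
  ],
  turn=[
    [0,-0.112,0],
    [0,-0.112,0],
    [0,-0.112,0],
    [0,-0.112,0],
    [0,0,0],
    [0,0,0],
    [0,0,0],
  ],
)

```text
time_s: 15.33
position: [0.5311, -0.1498, 0.1039]
tool_rot: [[0.056, 0.997, -0.059], [0.644, -0.081, -0.76], [-0.763, 0.005, -0.647]]
ft_force: [0.6, 0.6, -1.6]
grip_width: 0.0279
gripper_force: 89.7
```

```bash
python3 - <<'E'
from h import *
s=observe();print(np.round(s['tool_rot'],3),s['grip_width'])
plan([(s['position'],np.array(s['tool_rot']),1)])
im,d=cams.get_image('side');cv2.imwrite('pics/s4.png',cv2.resize(im[80:280,200:440,::-1],None,fx=3,fy=3))
E
```

```text
[[ 0.056  0.997 -0.059]
 [ 0.644 -0.081 -0.76 ]
 [-0.763  0.005 -0.647]] 0.027930704968169212
15.3333 [ 0.5311 -0.1498  0.1039] [ -7.6  36.2  90.8 -57.2  65.   28.7]
1 dp [-0.0, 0.0, -0.0] turn [0.0, 0.0, 0.0] end [ 0.5311 -0.1498  0.1039]
```

View pics/s4.png

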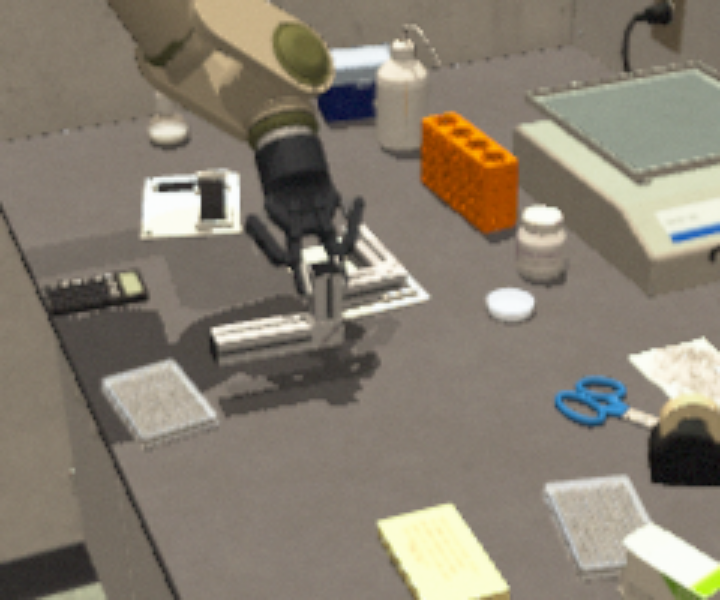

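The bracket hangs upright, short leg up and long leg horizontal towards the robot (crop px 215–340, row 330). I lower it to the bench.

Request:
move_arm(
  jaw=[2,2,2,2,2],
  dp=[
    [1.2,0,1.01],
    [1.2,0,1.01],
    [1.0,0,0.85],
    [0.2,0,0.17],
    [0,0,0],
  ],
  turn=[
    [0,0,0],
    [0,0,0],
    [0,0,0],
    [0,0,0],
    [0,0,0],
  ],
)

```text
time_s: 15.8
position: [0.5307, -0.1501, 0.0563]
tool_rot: [[0.055, 0.997, -0.06], [0.643, -0.082, -0.761], [-0.764, 0.003, -0.645]]
ft_force: [-0.1, 0.3, -2.8]
grip_width: 0.0281
gripper_force: 89.7
```

Request:
move_arm(
  jaw=[2,2,2.8,3.5,6,6,6,6,6,6,6],
  dp=[
    [0.12,0,0.1],
    [0,0,0],
    [0,0,0],
    [0,0,0],
    [0,0,0],
    [0,0,0],
    [0,0,-1.5],
    [0,0,-3],
    [0,0,-3],
    [0,0,-3],
    [0,0,0],
  ],
  turn=[
    [0,0,0],
    [0,0,0],
    [0,0,0],
    [0,0,0],
    [0,0,0],
    [0,0,0],
    [0,0,0],
    [0,0,0],
    [0,0,0],
    [0,0,0],
    [0,0,0],
  ],
)

```text
time_s: 16.72
position: [0.5386, -0.0662, 0.126]
tool_rot: [[0.057, 0.997, -0.052], [0.643, -0.076, -0.762], [-0.764, 0.01, -0.645]]
ft_force: [0.5, 0.3, -0.2]
grip_width: 0.0599
gripper_force: 0.0
```

```bash
python3 - <<'E'
from h import *
s=observe();T=pose('wrist',s);im,d=cams.get_image('wrist');P=cloud('wrist',d,T);X=P[...,:3]
ok=(d>0)&(np.abs(X[...,0]-.48)<.16)&(np.abs(X[...,1]+.15)<.1)
for lo,hi in [(.012,.026),(.04,.08),(.082,.1)]:
    q=X[ok&(X[...,2]>lo)&(X[...,2]<hi)];print(lo,len(q), np.percentile(q,[2,50,98],axis=0).round(4).tolist() if len(q) else '')
q=X[ok&(X[...,2]>.024)&(X[...,2]<.036)&(X[...,0]<.52)]
if len(q)>50: print('leg top',cv2.minAreaRect((q[:,:2]*1000).astype(np.float32)),np.median(q[:,2]))
q=X[ok&(X[...,2]>.083)&(X[...,2]<.097)]
if len(q)>50: print('short top',cv2.minAreaRect((q[:,:2]*1000).astype(np.float32)),np.median(q[:,2]))
cv2.imwrite('pics/w5.png',im[:,:,::-1])
print(np.round(s['tool_rot'],3),s['position'],np.round(s['q'],1))
E
```

```text
0.012 6631 [[0.322, -0.1851, 0.0121], [0.3698, -0.1246, 0.0132], [0.5387, -0.0669, 0.0252]]
0.04 1545 [[0.5186, -0.135, 0.0408], [0.533, -0.1328, 0.061], [0.5472, -0.131, 0.0794]]
0.082 650 [[0.5183, -0.1601, 0.0823], [0.5321, -0.1348, 0.0889], [0.5465, -0.1314, 0.0896]]
leg top ((463.20257568359375, -140.5267333984375), (30.690595626831055, 111.7508544921875), 84.94867706298828) 0.029162782647634583
short top ((531.6227416992188, -146.697021484375), (30.63811492919922, 29.387584686279297), 84.99994659423828) 0.08899756117131882
[[ 0.057  0.997 -0.052]
 [ 0.643 -0.076 -0.762]
 [-0.764  0.01  -0.645]] [ 0.53863806 -0.06617345  0.12595064] [  1.3  35.7  86.6 -52.6  73.4  29.2]
```

View pics/w5.png

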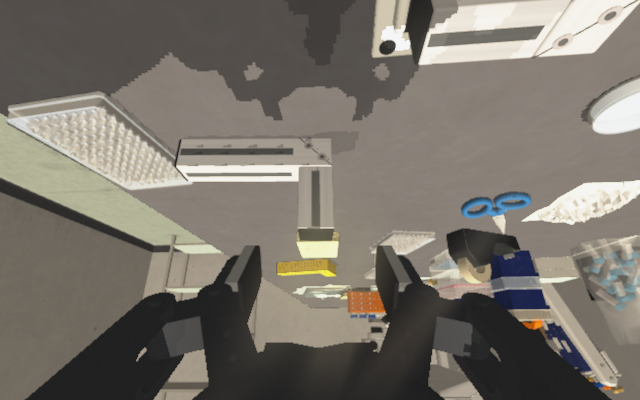

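The bracket stands steadily on its long leg: its short-leg top is at z 0.089, centred on (0.532, -0.147). Next I take it from the opposite side, tilted 55°.

```bash
python3 - <<'E'
from h import *
s=observe();yw=175.
R0,bx,by=tilt(yw,0);R2,_,_=tilt(yw,55)
g=np.array([.5317,-.1467,.065])+by*.009;tcp=g+.019*R2[:,2];print(g,tcp,R2.round(3))
plan([([.535,-.14,.22],R0),(tcp-.09*R2[:,2],R2),(tcp,R2)])
E
```

```text
[ 0.5309156  -0.15566575  0.065     ] [ 0.53227208 -0.14016109  0.05410205] [[ 0.05   0.996  0.071]
 [ 0.571 -0.087  0.816]
 [ 0.819 -0.    -0.574]]
16.7667 [ 0.538  -0.0677  0.1242] [  1.2  35.8  86.8 -52.6  73.2  29.3]
8 dp [-1.4, 0.05, -0.65] turn [0.001, 0.109, 0.001] end [ 0.5354 -0.1399  0.2196]
9 dp [-1.32, -0.04, 0.84] turn [0.0, 0.106, 0.0] end [ 0.5257 -0.2134  0.106 ]
3 dp [-0.0, 0.0, 3.0] turn [0.001, 0.001, 0.001] end [ 0.5322 -0.1401  0.0542]
```

Request:
move_arm(
  jaw=[6,6,6,6,6,6,6,6,6,6,6,6],
  dp=[
    [-1.4,0.05,-0.65],
    [-1.4,0.05,-0.65],
    [-1.4,0.05,-0.65],
    [-1.4,0.05,-0.65],
    [-1.4,0.05,-0.65],
    [-1.4,0.05,-0.65],
    [-1.4,0.05,-0.65],
    [-1.4,0.05,-0.65],
    [-1.32,-0.04,0.84],
    [-1.32,-0.04,0.84],
    [-1.32,-0.04,0.84],
    [-1.32,-0.04,0.84],
  ],
  turn=[
    [0.001,0.109,0.001],
    [0.001,0.109,0.001],
    [0.001,0.109,0.001],
    [0.001,0.109,0.001],
    [0.001,0.109,0.001],
    [0.001,0.109,0.001],
    [0.001,0.109,0.001],
    [0.001,0.109,0.001],
    [0,0.106,0],
    [0,0.106,0],
    [0,0.106,0],
    [0,0.106,0],
  ],
)

```text
time_s: 17.77
position: [0.5281, -0.1895, 0.176]
tool_rot: [[0.084, 0.996, 0.039], [0.905, -0.093, 0.415], [0.417, 0.0, -0.909]]
ft_force: [-0.1, 0.4, -0.7]
grip_width: 0.0596
gripper_force: 0.0
```

Request:
move_arm(
  jaw=[6,6,6,6,6,6,6],
  dp=[
    [-1.32,-0.04,0.84],
    [-1.32,-0.04,0.84],
    [-1.32,-0.04,0.84],
    [-1.32,-0.04,0.84],
    [-1.32,-0.04,0.84],
    [0,0,0],
    [0,0,0],
  ],
  turn=[
    [0,0.106,0],
    [0,0.106,0],
    [0,0.106,0],
    [0,0.106,0],
    [0,0.106,0],
    [0,0,0],
    [0,0,0],
  ],
)

```text
time_s: 18.35
position: [0.5234, -0.2157, 0.1025]
tool_rot: [[0.057, 0.996, 0.073], [0.574, -0.093, 0.814], [0.817, -0.005, -0.577]]
ft_force: [0.9, -0.2, 0.3]
grip_width: 0.0601
gripper_force: 0.0
```

```bash
python3 - <<'E'
from h import *
s=observe();print(np.round(s['tool_rot'],3));yw=175.
T=pose('wrist',s);im,d=cams.get_image('wrist');X=cloud('wrist',d,T)[...,:3]
ok=(d>0)&(np.abs(X[...,0]-.48)<.16)&(np.abs(X[...,1]+.15)<.1)
q=X[ok&(X[...,2]>.083)&(X[...,2]<.097)];print('short top',cv2.minAreaRect((q[:,:2]*1000).astype(np.float32)),np.median(q[:,2]),len(q))
R2,bx,by=tilt(yw,55);g=np.array([.5317,-.1467,.065])+by*.009;tcp=g+.019*R2[:,2]
plan([(tcp,R2,4)])
E
```

```text
[[ 0.057  0.996  0.073]
 [ 0.574 -0.093  0.814]
 [ 0.817 -0.005 -0.577]]
short top ((532.2918701171875, -148.31927490234375), (30.696569442749023, 30.263118743896484), 85.05323028564453) 0.08998994999120087 1506
18.4 [ 0.524  -0.2153  0.1043] [-50.3  45.7  71.5  36.4 104.4 -49.5]
4 dp [0.06, 0.04, 2.27] turn [0.001, 0.002, -0.001] end [ 0.5323 -0.1401  0.0539]
```

Request:
move_arm(
  jaw=[6,6,6,6,6,3.6,2,2,2,2,2,2],
  dp=[
    [0.06,0.04,2.25],
    [0.06,0.04,2.25],
    [0.06,0.04,2.25],
    [0.06,0.04,2.25],
    [0,0,0],
    [0,0,0],
    [0,0,0],
    [0,0,0],
    [0,0,0],
    [0,0,0],
    [0,0,0],
    [0,0,0],
  ],
  turn=[
    [0.001,0.002,-0.001],
    [0.001,0.002,-0.001],
    [0.001,0.002,-0.001],
    [0.001,0.002,-0.001],
    [0,0,0],
    [0,0,0],
    [0,0,0],
    [0,0,0],
    [0,0,0],
    [0,0,0],
    [0,0,0],
    [0,0,0],
  ],
  force=30,
)

```text
time_s: 19.4
position: [0.5328, -0.1412, 0.0561]
tool_rot: [[0.046, 0.996, 0.072], [0.569, -0.085, 0.818], [0.821, 0.003, -0.571]]
ft_force: [-1.4, 0.1, 7.4]
grip_width: 0.0296
gripper_force: 34.5
```

Request:
move_arm(
  jaw=[2,2,2],
  dp=[
    [0,0,0],
    [0,0,0],
    [0,0,0],
  ],
  turn=[
    [0,0,0],
    [0,0,0],
    [0,0,0],
  ],
  force=90,
)

```text
time_s: 19.65
position: [0.5328, -0.1414, 0.0562]
tool_rot: [[0.046, 0.996, 0.072], [0.569, -0.086, 0.818], [0.821, 0.003, -0.571]]
ft_force: [-0.8, -1.5, 8.1]
grip_width: 0.0287
gripper_force: 88.0
```

```bash
python3 - <<'E'
from h import *
s=observe();R0=np.array(s['tool_rot']);p0=s['position'];print(R0.round(3),s['ft_force'],s['grip_width'])
# bracket axes/origin assumed (standing)
_,bx,by=tilt(175.2,0);up=np.array([0,0,1.])
o=np.array([.532,-.1475,.015])
B=np.c_[bx,up,-by]              # columns bracket x,y,z in world
rel=R0.T@(o-p0);RB=R0.T@B;np.savez('hold.npz',rel=rel,RB=RB);print('rel',rel)
T=pose('wrist',s);im,d=cams.get_image('wrist');X=cloud('wrist',d,T)[...,:3]
ok=(d>0)&(np.abs(X[...,0]-.48)<.16)&(np.abs(X[...,1]+.15)<.1)
q=X[ok&(X[...,2]>.083)&(X[...,2]<.097)];print('short top',cv2.minAreaRect((q[:,:2]*1000).astype(np.float32)),np.median(q[:,2]),len(q))
# lift then rotate +90 about bx
Q=Ro.from_rotvec(bx*np.pi/2).as_matrix()
plan([(p0+[0,0,.08],R0),([.50,-.10,.20],Q@R0)])
E
```

```text
[[ 0.046  0.996  0.072]
 [ 0.569 -0.086  0.818]
 [ 0.821  0.003 -0.571]] [-0.80437358 -1.45245697  8.13911575] 0.028712624058644536
rel [-0.03733458 -0.00042123  0.01842253]
short top ((531.8023681640625, -170.845947265625), (75.04714965820312, 99.0167465209961), 85.0271987915039) 0.08992469746112346 13001
19.7 [ 0.5328 -0.1414  0.0562] [-45.3  47.1  79.8  39.   94.7 -52.4]
3 dp [2.19, 0.01, -1.52] turn [-0.0, -0.0, -0.0] end [ 0.5329 -0.1413  0.1361]
14 dp [0.41, -0.26, -0.42] turn [0.0, -0.112, -0.0] end [ 0.4996 -0.1004  0.1996]
```

Request:
move_arm(
  jaw=[2,2,2,2,2,2,2,2,2,2,2,2],
  dp=[
    [2.19,0.01,-1.52],
    [2.19,0.01,-1.52],
    [2.19,0.01,-1.52],
    [0.41,-0.26,-0.42],
    [0.41,-0.26,-0.42],
    [0.41,-0.26,-0.42],
    [0.41,-0.26,-0.42],
    [0.41,-0.26,-0.42],
    [0.41,-0.26,-0.42],
    [0.41,-0.26,-0.42],
    [0.41,-0.26,-0.42],
    [0.41,-0.26,-0.42],
  ],
  turn=[
    [0,0,0],
    [0,0,0],
    [0,0,0],
    [0,-0.112,0],
    [0,-0.112,0],
    [0,-0.112,0],
    [0,-0.112,0],
    [0,-0.112,0],
    [0,-0.112,0],
    [0,-0.112,0],
    [0,-0.112,0],
    [0,-0.112,0],
  ],
)

```text
time_s: 20.7
position: [0.5106, -0.1263, 0.1851]
tool_rot: [[0.086, 0.996, -0.0], [0.995, -0.086, -0.051], [-0.05, 0.004, -0.999]]
ft_force: [0.5, -0.6, -2.7]
grip_width: 0.0286
gripper_force: 88.9
```

Request:
move_arm(
  jaw=[2,2,2,2,2,2,2],
  dp=[
    [0.41,-0.26,-0.42],
    [0.41,-0.26,-0.42],
    [0.41,-0.26,-0.42],
    [0.41,-0.26,-0.42],
    [0.41,-0.26,-0.42],
    [0,0,0],
    [0,0,0],
  ],
  turn=[
    [0,-0.112,0],
    [0,-0.112,0],
    [0,-0.112,0],
    [0,-0.112,0],
    [0,-0.112,0],
    [0,0,0],
    [0,0,0],
  ],
)

```text
time_s: 21.28
position: [0.4997, -0.0987, 0.1978]
tool_rot: [[0.068, 0.997, -0.047], [0.821, -0.083, -0.564], [-0.566, -0.0, -0.824]]
ft_force: [1.3, -1.0, -2.0]
grip_width: 0.0284
gripper_force: 88.8
```

```bash
python3 - <<'E'
from h import *
s=observe();R0=np.array(s['tool_rot']);p0=s['position']
H=np.load('hold.npz');print(R0.round(3),'bracket R',(R0@H['RB']).round(3).tolist(),'o',(p0+R0@H['rel']).round(4))
# target in tray_b: bx at -107.1, z down
a=np.radians(-107.1);bx=np.array([np.cos(a),np.sin(a),0]);bz=np.array([0,0,-1.]);by=np.cross(bz,bx);B=np.c_[bx,by,bz]
o=np.array([.5613,.357,.020]);Rt=B@H['RB'].T;pt=o-Rt@H['rel'];print('by',by,'target',pt,Rt.round(3))
plan([(pt+[0,0,.10],Rt)])
im,d=cams.get_image('side');cv2.imwrite('pics/s6.png',cv2.resize(im[80:280,200:440,::-1],None,fx=3,fy=3))
E
```

```text
[[ 0.068  0.997 -0.047]
 [ 0.821 -0.083 -0.564]
 [-0.566 -0.    -0.824]] bracket R [[-0.996, 0.086, -0.002], [0.086, 0.996, 0.006], [0.002, 0.005, -1.0]] o [ 0.4958 -0.1397  0.2038]
by [-0.95579301  0.29404033  0.        ] target [0.5220357  0.36939406 0.01382422] [[-0.785  0.291  0.546]
 [ 0.24   0.957 -0.165]
 [-0.571  0.002 -0.821]]
21.2833 [ 0.4997 -0.0987  0.1978] [ -8.   22.5  87.4 -36.5  71.9   9. ]
14 dp [2.81, 2.03, -1.2] turn [-0.055, -0.0, -0.08] end [0.5221 0.3695 0.1136]
```

View pics/s6.png

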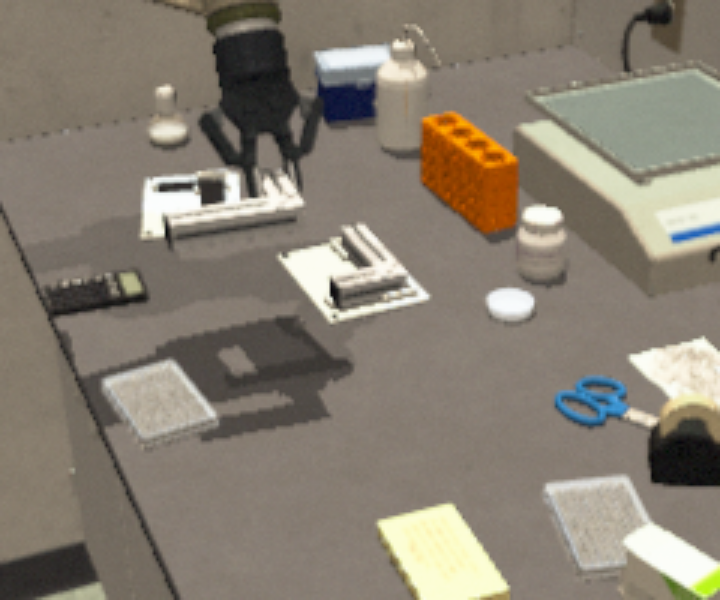

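The bracket is flipped and level in the gripper (crop px 165–300, row 215), and bracket 1 sits in tray_a. I carry bracket 2 over tray_b.

Request:
move_arm(
  jaw=[2,2,2,2,2,2,2,2,2,2,2,2],
  dp=[
    [2.81,2.03,-1.2],
    [2.81,2.03,-1.2],
    [2.81,2.03,-1.2],
    [2.81,2.03,-1.2],
    [2.81,2.03,-1.2],
    [2.81,2.03,-1.2],
    [2.81,2.03,-1.2],
    [2.81,2.03,-1.2],
    [2.81,2.03,-1.2],
    [2.81,2.03,-1.2],
    [2.81,2.03,-1.2],
    [2.81,2.03,-1.2],
  ],
  turn=[
    [-0.055,0,-0.08],
    [-0.055,0,-0.08],
    [-0.055,0,-0.08],
    [-0.055,0,-0.08],
    [-0.055,0,-0.08],
    [-0.055,0,-0.08],
    [-0.055,0,-0.08],
    [-0.055,0,-0.08],
    [-0.055,0,-0.08],
    [-0.055,0,-0.08],
    [-0.055,0,-0.08],
    [-0.055,0,-0.08],
  ],
)

```text
time_s: 22.33
position: [0.5605, 0.3066, 0.1254]
tool_rot: [[-0.727, 0.47, 0.501], [0.387, 0.883, -0.266], [-0.567, 0.001, -0.824]]
ft_force: [0.5, -0.2, -3.3]
grip_width: 0.0288
gripper_force: 89.2
```

Request:
move_arm(
  jaw=[2,2,2,2,2],
  dp=[
    [2.81,2.03,-1.2],
    [2.81,2.03,-1.2],
    [0,0,0],
    [0,0,0],
    [0,0,0],
  ],
  turn=[
    [-0.055,0,-0.08],
    [-0.055,0,-0.08],
    [0,0,0],
    [0,0,0],
    [0,0,0],
  ],
)

```text
time_s: 22.75
position: [0.5241, 0.3674, 0.1135]
tool_rot: [[-0.787, 0.295, 0.542], [0.243, 0.956, -0.168], [-0.567, -0.0, -0.823]]
ft_force: [-0.5, -0.5, -1.4]
grip_width: 0.0289
gripper_force: 89.4
```

```bash
cat >> h.py <<'E'
def tb_target():
    H=np.load('hold.npz');a=np.radians(-107.1);bx=np.array([np.cos(a),np.sin(a),0]);bz=np.array([0,0,-1.]);B=np.c_[bx,np.cross(bz,bx),bz]
    Rt=B@H['RB'].T;return np.array([.5613,.357,.020])-Rt@H['rel'],Rt
E
python3 - <<'E'
from h import *
s=observe();R0=np.array(s['tool_rot']);p0=s['position'];H=np.load('hold.npz');o=p0+R0@H['rel'];B=R0@H['RB']
print('bracket',o.round(4),np.degrees(np.arctan2(B[1,0],B[0,0])),B[2].round(3))
T=pose('wrist',s);im,d=cams.get_image('wrist');P=cloud('wrist',d,T)
zt=o[2]+.015
print(bracket_fit(P,d>0,o[:2],o[:2]+.125*B[:2,0],zlo=zt-.012,zhi=zt+.012,hand=-1))
im,d=cams.get_image('side');P=cloud('side',d,pose('side'))
x=bracket_fit(P,d>0,o[:2],o[:2]+.125*B[:2,0],zlo=zt-.008,zhi=zt+.012,hand=-1);print(x,np.degrees(x[0][2]))
X=P[...,:3];q=X[(d>0)]
for t in (.1,.06,.02):  # top-face height along long leg
    c=o+B[:,0]*t;m=np.hypot(q[:,0]-c[0],q[:,1]-c[1])<.012;print(t,np.percentile(q[m][:,2],[50,80]),m.sum())
pt,Rt=tb_target();plan([(pt+[0,0,.04],Rt),(pt+[0,0,.004],Rt)])
E
```

```text
bracket [0.5633 0.3548 0.1195] -107.32967067593738 [ 0.002  0.004 -1.   ]
(array([ 0.55988152,  0.35474756, -1.90890265]), np.float64(0.865483159113896), 10134, 25955, np.float64(0.13417499821270737))
(array([ 0.56385554,  0.34767995, -1.86903321]), np.float64(0.8700296776200037), 200, 572, np.float64(0.13653187107919112)) -107.08771473660947
0.1 [0.1358807  0.13726006] 20
0.06 [0.00951826 0.13651873] 22
0.02 [0.1345981  0.13756176] 25
22.85 [0.5242 0.3671 0.1134] [ 34.8  32.7  85.6 -38.6  45.8 -14.4]
2 dp [1.8, 0.08, 2.38] turn [-0.002, -0.002, -0.001] end [0.5222 0.3694 0.0538]
1 dp [2.06, -0.01, 2.95] turn [-0.001, 0.0, -0.0] end [0.5221 0.3694 0.0178]
```

```bash
python3 - <<'E'
from h import *
s=observe();R0=np.array(s['tool_rot']);p0=s['position'];H=np.load('hold.npz');o=p0+R0@H['rel'];B=R0@H['RB']
for n in ('wrist','side','scene'):
    T=pose(n,s);im,d=cams.get_image(n);X=cloud(n,d,T)[...,:3];q=(X[d>0]-o)@B   # bracket coords; top face is bz=-.015
    top=q[(np.abs(q[:,2]+.015)<.006)&(Ldist(q)<.012)]
    L=top[(top[:,0]>.03)&(np.abs(top[:,1])<.03)];S=top[(top[:,1]>.03)&(np.abs(top[:,0])<.03)]
    print(n,len(top),'z',np.median(top[:,2]) if len(top) else '')
    for nm,a in (('long',L),('short',S)):
        if len(a)>20: print(nm,len(a),'lo',np.percentile(a,2,0).round(4),'hi',np.percentile(a,98,0).round(4))
    if len(L)>20:
        A=np.polyfit(L[:,0],L[:,2],1);print('tilt of top along x deg',np.degrees(np.arctan(A[0])))
    if n=='wrist':
        im=im[:,:,::-1].copy()
        for zz,col in ((-.015,(0,0,255)),):
            pl=[(-.015,-.015),(.125,-.015),(.125,.015),(.015,.015),(.015,.075),(-.015,.075)]
            uv=np.array([proj(n,o+B@np.array([a,b,zz]),T) for a,b in pl]).round().astype(int);cv2.polylines(im,[uv],True,col,1)
        a=np.radians(-107.1);bx=np.array([np.cos(a),np.sin(a),0]);Bt=np.c_[bx,np.cross([0,0,-1],bx),[0,0,-1]]
        w,aa,bb=.0185,.1285,.0785
        uv=np.array([proj(n,np.array([.5613,.357,.005])+Bt@np.array([x,y,0]),T) for x,y in [(-w,-w),(aa,-w),(aa,w),(w,w),(w,bb),(-w,bb)]]).round().astype(int);cv2.polylines(im,[uv],True,(0,255,0),1)
        cv2.imwrite('pics/w7.png',im)
E
```

```text
wrist 6953 z -0.014621018364658988
long 1207 lo [ 0.086  -0.0103 -0.0149] hi [ 0.1238  0.0156 -0.0092]
short 4322 lo [-0.0234  0.0322 -0.0203] hi [ 0.0233  0.0743 -0.0094]
tilt of top along x deg -2.2823080061780834
side 183 z -0.016608081714979885
long 89 lo [ 0.0355 -0.0159 -0.0201] hi [ 0.1284  0.0114 -0.0108]
short 41 lo [-0.0226  0.0311 -0.0203] hi [ 0.0256  0.0706 -0.0096]
tilt of top along x deg 1.4824181836899828
scene 93 z -0.012319963805490785
long 48 lo [ 0.0342 -0.0096 -0.0148] hi [ 0.1342  0.0182 -0.0093]
short 21 lo [-0.0155  0.0322 -0.0177] hi [ 0.0255  0.0761 -0.0097]
tilt of top along x deg -0.15386421505391945
```

View pics/w7.png

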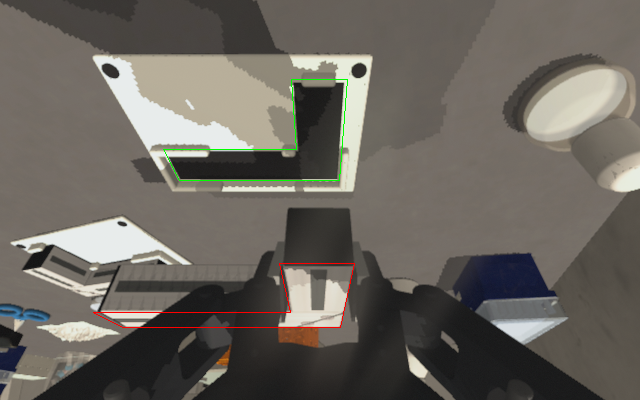

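The overlay (green for the bay, red for the predicted bracket) matches the picture: the short-end edge is at row 264 and the bay sits at (165–347, 80–181). I lower it.

Request:
move_arm(
  jaw=[2,2,2,2,2,2],
  dp=[
    [1.8,0.08,2.38],
    [1.8,0.08,2.38],
    [0.7,0,1.0],
    [0.4,0,0.5],
    [0,0,0],
    [0,0,0],
  ],
  turn=[
    [-0.002,-0.002,-0.001],
    [-0.002,-0.002,-0.001],
    [0,0,0],
    [0,0,0],
    [0,0,0],
    [0,0,0],
  ],
)

```text
time_s: 23.5
position: [0.5209, 0.3709, 0.0355]
tool_rot: [[-0.786, 0.289, 0.547], [0.238, 0.957, -0.164], [-0.571, 0.001, -0.821]]
ft_force: [-0.2, -0.0, -1.7]
grip_width: 0.0285
gripper_force: 89.2
```

```bash
python3 - <<'E'
from h import *
s=observe();R0=np.array(s['tool_rot']);p0=s['position'];H=np.load('hold.npz');o=p0+R0@H['rel'];B=R0@H['RB']
print('bracket',o.round(4),np.degrees(np.arctan2(B[1,0],B[0,0])),B[2].round(3),s['ft_force'])
pt,Rt=tb_target();plan([(pt+[0,0,.001],Rt,2)])
E
```

```text
bracket [0.5601 0.3586 0.0417] -106.96174623263173 [ 0.    -0.001 -1.   ] [-0.18310365 -0.00764999 -1.72662772]
23.5 [0.5209 0.3709 0.0355] [ 35.3  39.2  89.5 -46.9  38.   -3.4]
2 dp [0.52, -0.06, 0.89] turn [0.001, 0.0, 0.001] end [0.5221 0.3693 0.0149]
```

Request:
move_arm(
  jaw=[2,2,2,2,2,2],
  dp=[
    [0.1,-0.08,0.3],
    [0.3,-0.04,0.5],
    [0.3,0,0.5],
    [0.25,0,0.35],
    [0,0,0],
    [0,0,0],
  ],
  turn=[
    [0.001,0,0.001],
    [0.001,0,0.001],
    [0,0,0],
    [0,0,0],
    [0,0,0],
    [0,0,0],
  ],
)

```text
time_s: 24.0
position: [0.5214, 0.3692, 0.0154]
tool_rot: [[-0.786, 0.291, 0.545], [0.239, 0.957, -0.166], [-0.57, -0.0, -0.822]]
ft_force: [-0.7, -0.1, -1.5]
grip_width: 0.0291
gripper_force: 89.4
```

```bash
python3 - <<'E'
from h import *
s=observe();R0=np.array(s['tool_rot']);p0=s['position'];H=np.load('hold.npz');o=p0+R0@H['rel'];B=R0@H['RB']
print('bracket',o.round(4),np.degrees(np.arctan2(B[1,0],B[0,0])),B[2].round(3),s['ft_force'],s['wrist_torque'])
pt,Rt=tb_target();plan([(pt,Rt,2)])
E
```

```text
bracket [0.5606 0.3568 0.0216] -107.09972916829975 [ 0.002  0.001 -1.   ] [-0.68956524 -0.0887201  -1.53602684] [0.20608532 0.54748486 0.00231723]
24.0 [0.5214 0.3692 0.0154] [ 35.2  41.   90.2 -49.2  36.4  -0.5]
2 dp [0.02, 0.02, 0.08] turn [-0.001, -0.0, 0.001] end [0.522  0.3694 0.0139]
```

Request:
move_arm(
  jaw=[2,2,3.2,4.5,5,5,5,5,5,5,5,5],
  dp=[
    [0.09,0.01,0.13],
    [0,0,0],
    [0,0,0],
    [0,0,0],
    [0,0,0],
    [0,0,0],
    [0,0,-1.5],
    [0,0,-3],
    [0,0,-3.5],
    [0,0,-3.5],
    [0,0,-3.5],
    [0,0,0],
  ],
  turn=[
    [0,0,0],
    [0,0,0],
    [0,0,0],
    [0,0,0],
    [0,0,0],
    [0,0,0],
    [0,0,0],
    [0,0,0],
    [0,0,0],
    [0,0,0],
    [0,0,0],
    [0,0,0],
  ],
)

```text
time_s: 25.0
position: [0.4377, 0.3968, 0.144]
tool_rot: [[-0.783, 0.288, 0.552], [0.24, 0.958, -0.159], [-0.574, 0.008, -0.819]]
ft_force: [0.8, 1.1, 0.9]
grip_width: 0.0501
gripper_force: 0.0
```

```bash
python3 - <<'E'
from h import *
s=observe();print(s['position'],s['grip_width'])
T=pose('wrist',s);im,d=cams.get_image('wrist');P=cloud('wrist',d,T);c=(.5613,.357)
l=(.5613-.125*.294,.357-.125*.956)
x=bracket_fit(P,d>0,c,l,zlo=.028,zhi=.045,hand=-1);print(x,np.degrees(x[0][2]))
a=np.radians(-107.1);bx=np.array([np.cos(a),np.sin(a),0]);B=np.c_[bx,np.cross([0,0,-1],bx),[0,0,-1]]
q=(P[d>0][:,:3]-np.array([.5613,.357,.02]))@B;t=q[(Ldist(q)<-.003)&(q[:,2]<0)]
A=np.linalg.lstsq(np.c_[t[:,:2],np.ones(len(t))],-t[:,2],rcond=None)[0];print('top plane',A,len(t))
cv2.imwrite('pics/w8.png',im[:,:,::-1])
E
```

```text
[0.43768242 0.39676748 0.14396389] 0.050128824617930175
(array([ 0.56040206,  0.35650027, -1.88780098]), np.float64(0.1827168058959346), 3580, 7624, np.float64(0.034104317462233816)) -108.16302845939731
top plane [-0.00047666  0.00270007  0.01422128] 2372
```

View pics/w8.png

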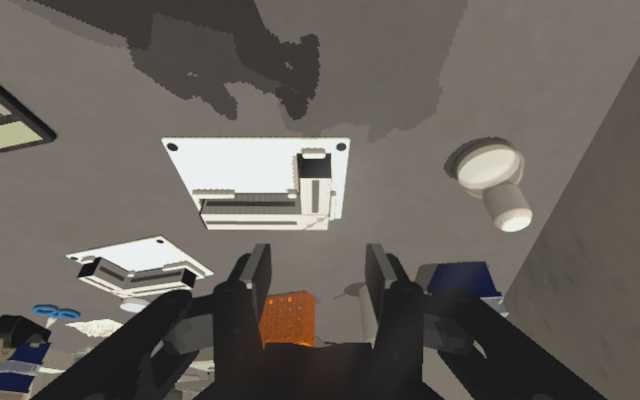

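Bracket 2 lies level in tray_b: its top is flat at 34–35 mm, and both legs sit inside the lips at (200–330, 165–228).

```bash
python3 -c "
from rig import ticket;print(ticket.close_job())"
```

```text
the job is handed in; nothing more can be done
None
```

The job is handed in at about 25 s of the 72 s allowed: one bracket lies in tray_a as it started and the other, turned over, in tray_b; my last camera fits put both flat and about 1 mm from home, but the hand-in returned no verdict.

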